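Fetch the flux jar from behind the cleaner bottles

TASK

The green-lidded jar is boxed in on the grey stand. First stand both the red can and the blue bottle in the yellow side tray, then set the green-lidded jar centred on the white disc with the black rim on the work mat, and only after that put the can back in the middle of its red pad and the bottle back in the middle of its blue pad. Keep everything upright, leave the orange-lidded jar and the circuit board where they are, and let go of everything at the end.

Things in the scene. Friction and masses are not known exactly. Their poses are not given: they have to be found in the camera images.
- red_can: Red spray can with a white band and white cap, loose, about 0.12 to 0.24 kg. Cylinder 48 mm in diameter up to 98 mm, then a shoulder and a 34 mm cap, 122 mm high in all. Origin: centre of its underside; z up its axis. Grip it round its straight upper body (60 to 98 mm above the origin). Starts standing on the red pad.
- blue_bottle: Blue bottle with a paper band and small black cap, loose, about 0.12 to 0.24 kg. Cylinder 48 mm in diameter up to 98 mm, then a shoulder and a 24 mm cap, 120 mm high in all. Origin: centre of its underside; z up its axis. Grip it round its straight upper body (60 to 98 mm above the origin). Starts standing on the blue pad.
- green_jar: White jar with a GREEN lid, the one to fetch, loose, 46 mm in diameter, 38 mm high, about 80 g. Origin: centre of its underside. It stands on the grey stand in the row behind the pads: directly behind one of the two tall bottles, 56 mm centre to centre (9 mm gap), beside the orange-lidded jar, 62 mm centre to centre (16 mm gap).
- orange_jar: White jar with an ORANGE lid, same size (46 mm diameter, 38 mm high), loose; a bystander beside the green-lidded jar, behind the other bottle. Origin: centre of its underside. Must stay within 12 mm of its place.
- stand: Grey slab, 140 mm (x) by 130 mm (y), top 10 mm above the table, fixed. Origin: centre of its underside. x points to its rear (away from the robot), y to its left. Front row: the two pads, side by side, 62 mm apart along y, in either order. Rear row: the two jars, standing on the slab itself. Finger room round can, bottle and jars is along x (for the jars, once the bottles are gone).
- red_pad: Red pad, 2 mm thick, fixed on the grey stand: the can's own place. 52 mm wide along y; along x it runs from -46 mm (front tab) to +26 mm (rear). Origin: underside, at the centre of the can's place, NOT of the pad; the can stands 2 mm above it. Axes as the stand's. 14 mm gap between standing can and bottle.
- blue_pad: Blue pad, the blue bottle's own place; same shape, origin and axes as the red pad.
- side_tray: Yellow open tray, fixed on the table, 120 mm (x) by 186 mm (y) outside, 30 mm high, walls and floor 5 mm thick; empty at the start, no dividers. Origin: centre of its underside; the inner floor is 5 mm above. Room for can and bottle side by side along y (for instance 42 mm either side of the centre).
- ring_mark: White disc with a black rim on the pale green work mat: where the green-lidded jar must go. Rim 62 mm in diameter, 2 mm thick, fixed. Origin: centre of its underside; the jar stands 2 mm above it. x points away from the robot, y to the left. The circuit board lies on the mat beside it along y, on one side or the other: about 100 mm centre to centre.
- circuit_board: Green circuit board with grey chip, 100 mm (x) by 80 mm (y), up to 11 mm high, loose on the mat; a bystander, to stay within 12 mm of its place. Origin: centre of its underside.
Not all that is in view belongs to the job. Leave any pink or purple look-alike of the green_jar alone.

How it is judged:
By the outcome, as a careful person would: the job done as asked, in the order asked, and still so for the second after the job is handed in, with the robot touching nothing.
It also fails if it takes over 134 s, if anything falls off the work surface, if the arm or the gripper's body presses on something with over 40 N, if the wrist force passes 120 N, or if a joint passes its speed limit or range.

ROBOT

A 6-joint arm with a two-finger parallel gripper is mounted at the origin on the work surface. World frame = base frame: x ahead of the robot, y to its left, z up, the work surface at z = 0. Lengths are in m, angles in rad, forces in N, time in s.
With the tool pointing down it reaches from about 0.425 to 0.95 m from the base axis. Payload 14.7 kg.
Tool frame: the origin (TCP) lies at the very end of the fingers, on their centre line; the grasp point (between the pads) lies 19 mm behind it (ctrl.grip_point_offset is the distance from the TCP to the grasp point, in m); x points along the fingers, z is the direction in which the jaws open and shut, and the axes are right-handed (so a half turn about x gives the same grasp; the last joint's range is limited). The gripper opens to 85 mm and grips with 20 to 120 N. Pads are 22 mm wide; open, the fingers measure 114 mm over their backs; the gripper's body (76 mm by 85 mm) begins 54 mm behind the grasp point. The pads swing forward as they close: fully open they stand 13 mm farther back than shut.
Start: joints at [-1.255, 0.48, 1.596, -0, 1.065, -0.047], TCP at [0.231, -0.608, 0.231] pointing down, gripper open.
Joint ranges: [-2.75, 2.75], [-0.82, 2.05], [0.23, 2.67], [-1.56, 4.7], [0.09, 2.69], [-2.92, 2.92]. Speed limits (rad/s): [1.89, 1.89, 2.39, 3.01, 3.01, 3.01].

INTERFACE

Orientations are given as a unit quaternion [w, x, y, z].
In Python, from workcell import sense, camera, camera_model, workorder, ctrl gives the robot as it stands.
- The arm moves only by the tool arm_command, never from a script. Its argument "plan" is a list of rows, each a list of 3 entries, a list of its own where there are three numbers: the shift along the tool's x, y, z in cm, then the turn, a rotation vector about the tool's x, y, z in rad, then the closure, from 0 (fully open) to 1 (shut). A call has 1 to 8 rows; each row is the pose to reach, as a shift and turn from the pose commanded when the call began, along the tool's axes at that moment; what a row does not reach only later rows make up. A row lasts 1/12 s, in which the tool goes at most 41.7 mm and 7.16 degrees, less where a joint would pass 70% of its speed; a pose out of reach is approached as far as the arm can. A call with a gripper value outside its range is refused whole. The fingers move at their own pace and stop on an object; "force" is the grip in N (left out, the last holds). Time passes only in rows, so rows that repeat a pose let the fingers close. It gives the time, the measured TCP pose, the force and the opening at its end, in the units of the state.
- sense(): the state, without advancing time (a new reading comes with each control period).
- camera(name): name is "scene" or "side" or "wrist"; returns (picture, depth): 400x640x3 uint8, red, green, blue; 400x640 float32, m along the optical axis (not along the pixel's ray), 0 where there is no reading.
- camera_model(name): a dict with "fx", "fy", "cx", "cy" (pixels), "rvec" (rotation vector, rad) and "tvec" (3), from world to camera coordinates, as OpenCV has them. Camera axes: x right, y down, z forward; pixel columns grow to the right and rows downward; lengths in m; the calibration is good to about 2 mm. The wrist camera is an equidistant fisheye: a pixel r from the principal point sees the ray r / f radians off the axis. A picture is of the moment at which its call begins: read the wrist's pose just before it. camera_model takes no time and is no camera call; for the wrist camera it gives the pose at the moment of the call.
- workorder.job_done(): hands the job in, once; it reports no verdict.
The state is a dict: "t": time; "q": joint angles; "dq": joint speeds; "joint_efforts": joint torques, N m; "tcp_pos": TCP position; "tcp_rot": TCP orientation; "force": force on the tool from outside, world axes, zero at the start; "torque": the same for the moment, N m; "finger_gap": finger opening in m.
Only numpy, scipy, OpenCV 4.12 (cv2) and the standard library are available. Lean on these libraries where they do the work, as an engineer would, in place of code of your own. Each camera call takes 0.05 s, during which the arm holds its last target. There are 200 camera calls.

## Working session

There is one attempt and no reset: what is moved stays moved. The work goes in short steps, Python scripts to look and compute and a tool call to move; the robot and the scene stay as the last step left them, time stands still between calls to the robot, and variables do not carry over. Pictures are saved under pics/ and viewed, about 12 in all and at most 16, crops included, and the job is handed in when it is done.

Besides the shell and the picture viewer there is one more tool, called after ">>>" in YAML: its name, and indented under it one key for each argument. arm_command: Moves the arm, as the interface text tells. Its arguments: {"type":"object","properties":{"plan":{"type":"array"},"force":{"type":"number"}},"required":["plan"]}

```bash
ls; mkdir -p pics; python3 - <<'E'
from workcell import sense,camera,camera_model,ctrl
import cv2,numpy as np
s=sense();print(s);print(ctrl.grip_point_offset,dir(ctrl))
for n in("scene","side","wrist"):
    print(n,camera_model(n))
    p,d=camera(n);np.savez(f"pics/{n}0.npz",p=p,d=d);cv2.imwrite(f"pics/{n}0.png",p[:,:,::-1])
E
```

```text
pics
{'t': 0.0, 'q': array([-1.25459947e+00,  4.80815700e-01,  1.59688447e+00,  2.08480761e-05,
        1.06510320e+00, -4.65693257e-02]), 'dq': array([ 0.0013744 ,  0.00208062,  0.00170055,  0.00108099, -0.00229005,
        0.00011003]), 'joint_efforts': array([-7.77457481e-04, -9.50649118e+01, -4.30164707e+01,  1.73871149e-04,
        1.24275353e-02,  1.04027195e-04]), 'tcp_pos': array([ 0.23057403, -0.60728078,  0.23067891]), 'tcp_rot': array([ 0.58165379,  0.40186974,  0.58232722, -0.40134098]), 'force': array([-0.4731765 ,  0.40214328, -0.20071737]), 'torque': array([0.02299387, 0.0358344 , 0.03045227]), 'finger_gap': 0.08513818704861288}
0.0187 ['Unreachable', '__class__', '__delattr__', '__dict__', '__dir__', '__doc__', '__eq__', '__format__', '__ge__', '__getattribute__', '__getstate__', '__gt__', '__hash__', '__init__', '__init_subclass__', '__le__', '__lt__', '__module__', '__ne__', '__new__', '__reduce__', '__reduce_ex__', '__repr__', '__setattr__', '__sizeof__', '__str__', '__subclasshook__', '__weakref__', 'grip_point_offset']
scene {'fx': 491.98214431617123, 'fy': 491.98214431617123, 'cx': 320.84373239316625, 'cy': 187.65421300616538, 'rvec': array([ 2.26850025,  1.28483034, -0.3966306 ]), 'tvec': array([-0.34553619, -0.36908   ,  1.39009972])}
side {'fx': 382.49599754678655, 'fy': 382.49599754678655, 'cx': 321.5347791863277, 'cy': 204.39000825874515, 'rvec': array([ 0.01882489, -2.88720809,  1.17057155]), 'tvec': array([0.60077794, 0.00624375, 0.90136056])}
wrist {'fx': 309.70691628693146, 'fy': 309.70691628693146, 'cx': 320.2857897510269, 'cy': 201.82701805015617, 'rvec': array([-2.37362466,  1.63784046,  0.25069427]), 'tvec': array([-0.64782883, -0.0380872 ,  0.37999378])}
```

View pics/scene0.png

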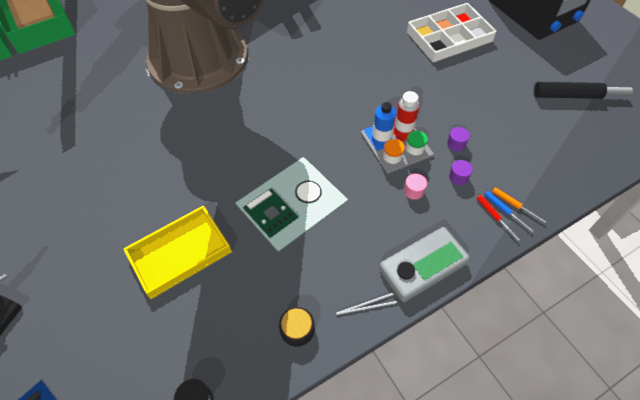

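View pics/side0.png

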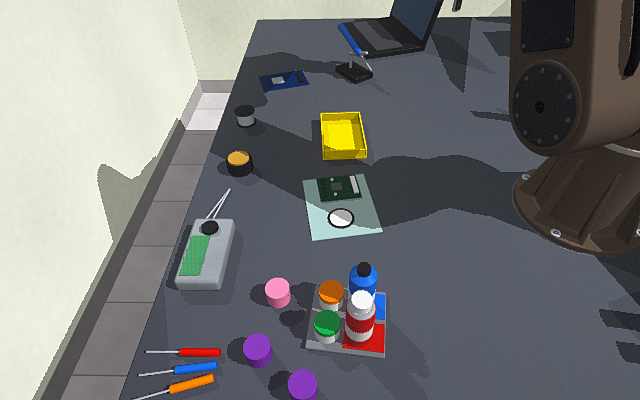

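The scene view shows bottle cap (386,107), can cap (409,100), orange lid (394,148), green lid (417,139), tray (178,250) and disc (308,191). The side view has the same things, with the green jar (327,323) behind the can (361,300). Next I measure them.

```bash
cat > h.py <<'E'
import numpy as np,cv2
from workcell import sense,camera,camera_model
from scipy.spatial.transform import Rotation as R
def cast(m,uv,z,fish=False):
    uv=np.atleast_2d(uv).astype(float)
    a=(uv-[m["cx"],m["cy"]])/[m["fx"],m["fy"]]
    if fish:
        th=np.linalg.norm(a,axis=1,keepdims=True);d=np.c_[a/np.maximum(th,1e-9)*np.sin(th),np.cos(th)]
    else: d=np.c_[a,np.ones(len(a))]
    r=R.from_rotvec(m["rvec"]).as_matrix();c=-r.T@m["tvec"];d=d@r
    return c+d*((z-c[2])/d[:,2])[:,None]
def mask(p,h0,h1,s=120,v=60,smax=255,vmax=255):
    return cv2.inRange(cv2.cvtColor(p,cv2.COLOR_RGB2HSV),(h0,s,v),(h1,smax,vmax))
def blobs(k,amin=30):
    n,l,st,c=cv2.connectedComponentsWithStats(k)
    return [(c[i].round(1),st[i].tolist(),l==i) for i in range(1,n) if st[i,4]>=amin]
def topcentre(m,blob):   # min-circle-ish centre of a blob mapped to plane by caller
    return cv2.findContours(blob.astype(np.uint8),0,1)[0][0][:,0]
def tool():
    s=sense();return s,R.from_quat(np.r_[s["tcp_rot"][1:],s["tcp_rot"][0]])
E
python3 - <<'E'
from h import *
for n in("scene","side"):
    f=np.load(f"pics/{n}0.npz");p,d=f["p"],f["d"];m=camera_model(n)
    C={"green":(mask(p,50,75,130,50),.048),"orange":(mask(p,8,16,150,120),.048),"yellow":(mask(p,24,34,150,80),.03),"white":(mask(p,0,179,0,215,40),.134),"black":(mask(p,0,179,0,0,255,45),.132),"red":(mask(p,0,4,150,80),.012),"blue":(mask(p,105,115,150,80),.012)}
    print(n)
    for k,(a,z) in C.items():
        for c,st,_ in blobs(a,60):
            w=cast(m,c,z)[0]
            if -.8<w[1]<.7 and .1<w[0]<1 : print(k,c,st,w.round(3))
m=camera_model("wrist");print("wrist cam", (-R.from_rotvec(m["rvec"]).as_matrix().T@m["tvec"]).round(3))
E
```

```text
scene
green [417.  138.7] [408, 131, 19, 17, 261] [0.585 0.318 0.048]
green [437.5 260.5] [414, 243, 48, 36, 769] [0.858 0.163 0.048]
orange [393.1 147.6] [385, 139, 19, 18, 249] [0.577 0.254 0.048]
orange [506.1 199.1] [493, 187, 30, 22, 95] [0.819 0.381 0.048]
yellow [176.6 251.3] [124, 206, 108, 93, 5274] [ 0.558 -0.279  0.03 ]
white [456.7  28.4] [409, 3, 87, 46, 535] [0.398 0.567 0.134]
white [410.2  96.6] [403, 91, 15, 12, 132] [0.528 0.325 0.134]
white [321.2 196.5] [299, 158, 48, 72, 1180] [0.654 0.014 0.134]
white [312.4 191.3] [307, 182, 13, 19, 187] [0.635 0.005 0.134]
black [569.5  92.2] [535, 83, 71, 16, 725] [0.703 0.645 0.132]
black [  6.7 313.4] [0, 296, 21, 39, 379] [ 0.579 -0.57   0.132]
black [297.1 338.3] [279, 325, 35, 21, 224] [ 0.872 -0.163  0.132]
black [192.9 390.6] [175, 379, 38, 21, 596] [ 0.86  -0.344  0.132]
red [406.5 115.6] [397, 106, 21, 18, 222] [0.49  0.363 0.012]
red [399.9 134.5] [393, 128, 15, 13, 105] [0.531 0.312 0.012]
red [488.6 207.5] [477, 195, 25, 26, 197] [0.804 0.357 0.012]
blue [384.1 118.8] [375, 106, 21, 25, 391] [0.469 0.308 0.012]
bl
[... 1130 characters left out ...]
 157, 26, 39, 87] [0.145 0.048 0.132]
black [570.4 186.5] [549, 160, 41, 57, 253] [0.102 0.07  0.132]
black [340.5 219.2] [328, 209, 26, 19, 78] [0.56  0.159 0.132]
black [210.3 227.7] [202, 221, 16, 14, 77] [0.799 0.181 0.132]
black [363.1 270. ] [357, 262, 14, 15, 89] [0.524 0.272 0.132]
red [367.2 335.3] [342, 312, 43, 41, 802] [0.513 0.328 0.012]
red [199.5 351.7] [179, 348, 42, 9, 315] [0.805 0.361 0.012]
blue [291.   81.8] [270, 70, 39, 21, 247] [ 0.719 -0.586  0.012]
blue [362.5 280.8] [349, 264, 29, 32, 540] [0.515 0.215 0.012]
blue [379.6 306. ] [374, 294, 11, 26, 245] [0.486 0.27  0.012]
blue [195.6 367.1] [174, 361, 44, 14, 376] [0.805 0.388 0.012]
wrist cam [ 0.301 -0.579  0.373]
```

View pics/wrist0.png

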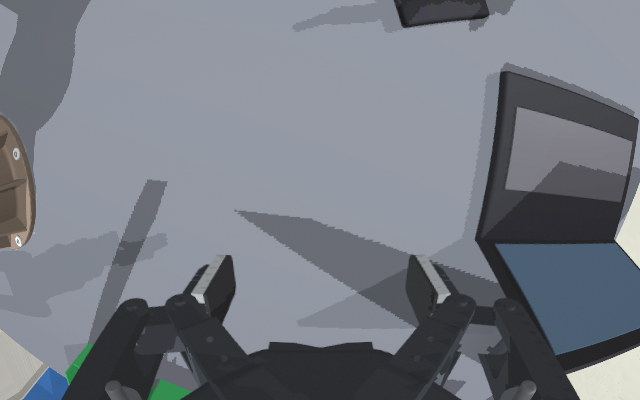

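```bash
python3 - <<'E'
from h import *
s,r=tool();print(r.as_matrix().round(3))
f=np.load("pics/scene0.npz");g=np.load("pics/side0.npz")
for n,f in(("scene",f),("side",g)):
    p,d=f["p"],f["d"];m=camera_model(n)
    k=cv2.morphologyEx(mask(p,22,36,120,60),cv2.MORPH_CLOSE,np.ones((5,5)))
    b=max(blobs(k,500),key=lambda b:b[1][4]);c=cv2.convexHull(topcentre(m,b[2]))[:,0]
    # rim at z=.03 via depth: back-project and keep top points
    v,u=np.nonzero(b[2]);z=d[v,u]
    rr=R.from_rotvec(m["rvec"]).as_matrix()
    P=np.c_[(u-m["cx"])/m["fx"]*z,(v-m["cy"])/m["fy"]*z,z];W=(P-m["tvec"])@rr
    T=W[(W[:,2]>.024)&(W[:,2]<.036)]
    print(n,"tray",cv2.minAreaRect(T[:,:2].astype(np.float32)*1000),len(T),np.percentile(W[:,2],[1,50,99]).round(3))
    hsv=cv2.cvtColor(p,cv2.COLOR_RGB2HSV)
    for c,st,bl in blobs(cv2.inRange(hsv,(0,0,200),(179,30,255)),60):
        w=cast(m,c,.002)[0]
        if .45<w[0]<.8 and -.2<w[1]<.25:
            e=cast(m,topcentre(m,bl),.003)[:,:2].astype(np.float32);print("disc?",c,w.round(4),cv2.minEnclosingCircle(e*1000))
    # dark ring
    for c,st,bl in blobs(cv2.inRange(hsv,(0,0,0),(179,120,70)),20):
        w=cast(m,c,.002)[0]
        if .5<w[0]<.75 and -.15<w[1]<.2:
            e=cast(m,topcentre(m,bl),.003)[:,:2].astype(np.float32);print("ring?",c,st,w.round(4),cv2.minEnclosingCircle(e*1000))
    for nm,a,z in(("G",mask(p,50,75,130,50),.048),("O",mask(p,8,16,150,120),.048),("W",mask(p,0,179,0,200,40),.134)):
        for c,st,bl in blobs(a,60):
            e=cast(m,topcentre(m,bl),z)[:,:2].astype(np.float32);cc,ra=cv2.minEnclosingCircle(e*1000)
            if 450<cc[0]<650 and 200<cc[1]<400 and ra<35: print(nm,np.round(cc,1),round(ra,1))
    roi=p[90:200,350:450] if n=="scene" else p[255:365,290:400]
    cv2.imwrite(f"pics/{n}0c.png",cv2.resize(roi[:,:,::-1],None,fx=5,fy=5,interpolation=cv2.INTER_CUBIC))
E
```

```text
[[-0.     0.935  0.355]
 [ 0.001  0.355 -0.935]
 [-1.     0.    -0.001]]
scene tray ((547.3252563476562, -276.08013916015625), (124.38307189941406, 185.93312072753906), 3.4482622146606445) 891 [0.001 0.007 0.034]
disc? [321.3 196.5] [0.5815 0.0566 0.002 ] ((551.6278686523438, 31.311172485351562), 97.74842071533203)
disc? [308.7 191.1] [0.5538 0.0393 0.002 ] ((554.2156372070312, 39.620765686035156), 25.805419921875)
disc? [258.5 199.1] [ 0.5135 -0.0698  0.002 ] ((512.6572265625, -69.00735473632812), 28.688446044921875)
ring? [274.3 213.6] [266, 205, 14, 16, 29] [ 0.5662 -0.0568  0.002 ] ((560.2206420898438, -61.914405822753906), 19.550325393676758)
G [586.4 319.5] 26.0
O [577.3 257.6] 27.2
W [527.3 324.5] 17.7
side tray ((548.3660278320312, -272.7773742675781), (120.02079772949219, 189.96075439453125), 3.4549782276153564) 337 [-0.     0.006  0.031]
disc? [337.7 220.4] [0.5626 0.0459 0.002 ] ((558.6431884765625, 40.789180755615234), 24.41912078857422)
ring? [341.3 217.8] [328, 208, 26, 20, 100] [0.5542 0.0378 0.002 ] ((555.9892578125, 37.51425552368164), 31.266752243041992)
ring? [363.2 268.9] [357, 262, 14, 15, 167] [0.5112 0.1798 0.002 ] ((510.90911865234375, 180.08267211914062), 18.12962532043457)
G [584.4 322.8] 24.7
O [577.1 262. ] 25.4
W [525.5 328.6] 20.4
```

>>> arm_command:
  plan:
    - [[-3, 24, -10], [0, 0, 0], 0]
    - [[-3, 24, -10], [0, 0, 0], 0]
    - [[-3, 24, -10], [0, 0, 0], 0]
    - [[-3, 24, -10], [0, 0, 0], 0]
    - [[-3, 24, -10], [0, 0, 0], 0]
    - [[-3, 24, -10], [0, 0, 0], 0]
    - [[-3, 24, -10], [0, 0, 0], 0]
    - [[-3, 24, -10], [0, 0, 0], 0]

```text
t: 0.82
tcp_pos: [0.4219, -0.4267, 0.2617]
tcp_rot: [0.583, 0.401, 0.583, -0.4]
force: [0.0, -0.3, -0.2]
finger_gap: 0.0856
```

>>> arm_command:
  plan:
    - [[-3, 23, -11], [-0.5, 0, 0], 0]
    - [[-3, 23, -11], [-0.5, 0, 0], 0]
    - [[-3, 23, -11], [-0.7, 0, 0], 0]
    - [[-3, 23, -11], [-0.7, 0, 0], 0]
    - [[-3, 23, -11], [-0.8, 0, 0], 0]
    - [[-3, 23, -11], [-1.08, 0, 0], 0]
    - [[-3, 23, -11], [-1.08, 0, 0], 0]
    - [[-3, 23, -11], [-1.08, 0, 0], 0]

```text
t: 1.48
tcp_pos: [0.5972, -0.2431, 0.2911]
tcp_rot: [0.704, 0.07, 0.703, -0.07]
force: [-0.3, 0.0, -0.1]
finger_gap: 0.0855
```

>>> arm_command:
  plan:
    - [[0, 22, -6.5], [0, 0, 0], 0]
    - [[0, 22, -6.5], [0, 0, 0], 0]
    - [[0, 22, -6.5], [0, 0, 0], 0]
    - [[0, 22, -6.5], [0, 0, 0], 0]
    - [[0, 22, -6.5], [0, 0, 0], 0]
    - [[0, 22, -6.5], [0, 0, 0], 0]
    - [[0, 22, -6.5], [0, 0, 0], 0]

```text
t: 2.07
tcp_pos: [0.5767, -0.0128, 0.2911]
tcp_rot: [0.703, 0.073, 0.704, -0.072]
force: [-0.1, 0.1, -0.2]
finger_gap: 0.0853
```

>>> arm_command:
  plan:
    - [[0, 22, -6.5], [-0.07, 0, 0], 0]
    - [[0, 22, -6.5], [-0.07, 0, 0], 0]
    - [[0, 22, -6.5], [-0.07, 0, 0], 0]
    - [[0, 22, -6.5], [-0.07, 0, 0], 0]
    - [[0, 22, -6.5], [-0.07, 0, 0], 0]
    - [[0, 22, -6.5], [-0.07, 0, 0], 0]
    - [[0, 22, -6.5], [-0.07, 0, 0], 0]
    - [[0, 22, -6.5], [-0.07, 0, 0], 0]

```text
t: 2.73
tcp_pos: [0.5594, 0.2128, 0.2908]
tcp_rot: [0.705, 0.048, 0.706, -0.048]
force: [0.1, 0.5, -0.1]
finger_gap: 0.0851
```

```bash
python3 - <<'E'
from h import *
s,r=tool();m=camera_model("wrist");print(s["t"],s["tcp_pos"],r.as_matrix().round(4))
p,d=camera("wrist");np.savez("pics/w1.npz",p=p,d=d,**{k:m[k] for k in m});cv2.imwrite("pics/w1.png",p[:,:,::-1])
def ang(b): return cv2.findContours(b.astype(np.uint8),0,1)[0][0][:,0]
for nm,a,z in(("G",mask(p,50,75,130,50),.048),("O",mask(p,8,16,150,100),.048),("W",mask(p,0,179,0,190,45),.134),("B",mask(p,0,179,0,0,255,50),.132)):
    for c,st,bl in blobs(a,60):
        e=cast(m,ang(bl),z,True)[:,:2].astype(np.float32);cc,ra=cv2.minEnclosingCircle(e*1000)
        if ra<40: print(nm,c,np.round(cc,1),round(ra,1), cast(m,c,z,True)[0].round(4))
E
```

```text
2.7333 [0.55937323 0.21276412 0.29083076] [[-5.000e-04  1.361e-01  9.907e-01]
 [-6.000e-04  9.907e-01 -1.361e-01]
 [-1.000e+00 -6.000e-04 -4.000e-04]]
G [328.   81.3] [583.5 321.6] 22.8 [0.5834 0.3216 0.048 ]
O [465.   17.6] [784.2 400.1] 33.4 [0.7771 0.3969 0.048 ]
O [328.6 132.6] [576.6 260.8] 23.1 [0.5756 0.2581 0.048 ]
W [271.9  76. ] [527.9 327.9] 16.7 [0.5283 0.3278 0.134 ]
W [383.6 317.8] [613.8  39.5] 16.8 [0.6136 0.0385 0.134 ]
W [308.7 327.9] [520.5  36.7] 28.4 [0.5203 0.0371 0.134 ]
W [320.3 327.1] [534.5  36.1] 21.4 [0.5347 0.0366 0.134 ]
B [275.9 137.9] [522.4 267.6] 11.4 [0.5227 0.2672 0.132 ]
B [508.5 218.1] [776.1 145.8] 15.2 [0.7757 0.146  0.132 ]
B [ 91.  257.7] [231.8 159.7] 30.3 [0.2341 0.1599 0.132 ]
B [331.9 268.3] [559.5 114.6] 21.2 [0.559  0.1182 0.132 ]
B [201.8 269.5] [407.7 133.5] 11.7 [0.4074 0.133  0.132 ]
B [335.3 303.7] [558.7  69.6] 33.9 [0.5571 0.069  0.132 ]
B [476.2 396.3] [ 778.  -202.4] 22.2 [ 0.7797 -0.196   0.132 ]
```

View pics/w1.png

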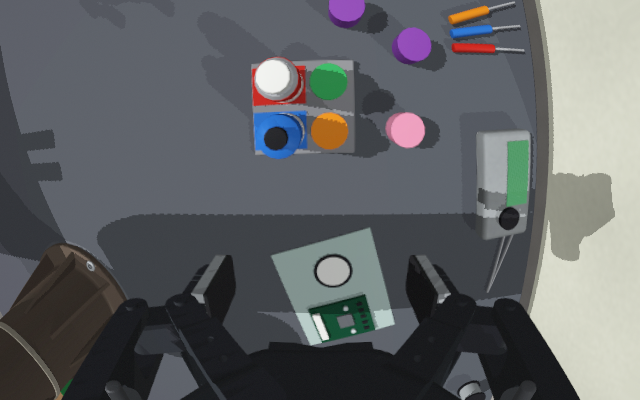

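The wrist view shows can cap (272,76), bottle cap (276,138), green lid (328,81), orange lid (329,132) and disc (333,271). The fitted radii match the known sizes. I'll take the bottle first.

>>> arm_command:
  plan:
    - [[4, 4.9, -4.4], [0, 0, 0], 0]
    - [[4, 4.9, -4.4], [0, 0, 0], 0]
    - [[8, 4.9, -4.4], [0, 0, 0], 0]
    - [[11, 4.9, -4.4], [0, 0, 0], 0]
    - [[12.5, 4.9, -4.4], [0, 0, 0], 0]
    - [[12.5, 4.9, -4.4], [0, 0, 0], 0]
    - [[12.5, 4.9, -4.4], [0, 0, 0], 0]
  force: 40

```text
t: 3.37
tcp_pos: [0.5227, 0.2659, 0.166]
tcp_rot: [0.705, 0.049, 0.706, -0.05]
force: [0.7, 0.1, 1.0]
finger_gap: 0.0855
```

```bash
python3 - <<'E'
from h import *
f=np.load("pics/w1.npz");p=f["p"];m={k:f[k] for k in("fx","fy","cx","cy","rvec","tvec")}
hsv=cv2.cvtColor(p,cv2.COLOR_RGB2HSV)
for lo,hi in(((0,0,110),(179,40,255)),((0,0,0),(179,255,60))):
  for c,st,bl in blobs(cv2.inRange(hsv,lo,hi),40):
    if 300<c[0]<370 and 240<c[1]<300:
        e=cast(m,topcentre(m,bl),.002,True)[:,:2].astype(np.float32)
        print(c,st,cast(m,c,.002,True)[0].round(4),cv2.minEnclosingCircle(e*1000))
print(hsv[271,325:360:3].tolist(),tool()[0]["tcp_pos"])
E
```

```text
[333.8 280.6] [271, 228, 125, 118, 6490] [0.5547 0.0208 0.002 ] ((557.9431762695312, -6.536899566650391), 128.10984802246094)
[332.7 270.9] [317, 257, 33, 29, 734] [0.5551 0.0393 0.002 ] ((555.2960815429688, 38.59324645996094), 26.56753158569336)
[331.8 268.3] [314, 255, 38, 32, 185] [0.5542 0.0443 0.002 ] ((555.1511840820312, 39.21320343017578), 30.595705032348633)
[[45, 3, 178], [30, 1, 177], [40, 4, 178], [50, 4, 178], [40, 4, 178], [45, 3, 178], [50, 4, 178], [45, 3, 178], [60, 4, 137], [90, 28, 83], [85, 29, 147], [85, 29, 147]] [0.52268885 0.26586108 0.16604076]
```

>>> arm_command:
  plan:
    - [[2.5, 0.1, 0], [0, 0, 0], 0]
    - [[5, 0.1, 0], [0, 0, 0], 0]
    - [[7.5, 0.1, 0], [0, 0, 0], 0]
    - [[9.2, 0.1, 0], [0, 0, 0], 0]
    - [[9.2, 0.1, 0], [0, 0, 0], 0]
    - [[9.2, 0.1, 0], [0, 0, 0], 0]

```text
t: 3.87
tcp_pos: [0.5234, 0.268, 0.0753]
tcp_rot: [0.706, 0.049, 0.705, -0.049]
force: [0.4, -0.2, -0.8]
finger_gap: 0.0855
```

>>> arm_command:
  plan:
    - [[0, 0, 0], [0, 0, 0], 0.3]
    - [[0, 0, 0], [0, 0, 0], 0.4]
    - [[0, 0, 0], [0, 0, 0], 0.5]
    - [[0, 0, 0], [0, 0, 0], 1]
    - [[0, 0, 0], [0, 0, 0], 1]
    - [[0, 0, 0], [0, 0, 0], 1]
    - [[0, 0, 0], [0, 0, 0], 1]
    - [[0, 0, 0], [0, 0, 0], 1]
  force: 40

```text
t: 4.53
tcp_pos: [0.5232, 0.2688, 0.0758]
tcp_rot: [0.706, 0.049, 0.705, -0.048]
force: [-1.5, -0.0, 12.9]
finger_gap: 0.0473
```

>>> arm_command:
  plan:
    - [[-0.5, 0, 0], [0, 0, 0], 1]
    - [[-1.5, 0, 0], [0, 0, 0], 1]
    - [[-3, 0, 0], [0, 0, 0], 1]
    - [[-5, 0, 0], [0, 0, 0], 1]
    - [[-7, 0, 0], [0, 0, 0], 1]
    - [[-7, 0, 0], [0, 0, 0], 1]
    - [[-7, 0, 0], [0, 0, 0], 1]

```text
t: 5.12
tcp_pos: [0.5233, 0.2688, 0.1461]
tcp_rot: [0.706, 0.049, 0.705, -0.048]
force: [-0.0, -0.4, -1.9]
finger_gap: 0.0469
```

>>> arm_command:
  plan:
    - [[0, -1.5, 0.3], [0, 0, 0], 1]
    - [[0, -4.5, 0.8], [0, 0, 0], 1]
    - [[0, -7.5, 1.4], [0, 0, 0], 1]
    - [[0, -10.5, 1.9], [0, 0, 0], 1]
    - [[0, -13.5, 2.5], [0, 0, 0], 1]
    - [[0, -16.5, 3], [0, 0, 0], 1]
    - [[0, -19.2, 3.55], [0, 0, 0], 1]

```text
t: 5.7
tcp_pos: [0.5302, 0.0711, 0.1436]
tcp_rot: [0.705, 0.049, 0.706, -0.049]
force: [-0.6, 0.5, -1.5]
finger_gap: 0.0471
```

>>> arm_command:
  plan:
    - [[0, -3, 0.5], [0, 0, 0], 1]
    - [[0, -6, 1.1], [0, 0, 0], 1]
    - [[0, -9, 1.7], [0, 0, 0], 1]
    - [[0, -12, 2.2], [0, 0, 0], 1]
    - [[0, -15, 2.8], [0, 0, 0], 1]
    - [[0, -18, 3.3], [0, 0, 0], 1]
    - [[0, -21, 3.9], [0, 0, 0], 1]

```text
t: 6.28
tcp_pos: [0.5397, -0.1418, 0.1435]
tcp_rot: [0.705, 0.049, 0.706, -0.049]
force: [1.2, -0.1, -1.6]
finger_gap: 0.047
```

>>> arm_command:
  plan:
    - [[0, -3, 0.5], [0, 0, 0], 1]
    - [[0, -6, 1.1], [0, 0, 0], 1]
    - [[0, -9, 1.7], [0, 0, 0], 1]
    - [[0, -12, 2.2], [0, 0, 0], 1]
    - [[0, -14.5, 2.7], [0, 0, 0], 1]
    - [[0, -16.5, 3], [0, 0, 0], 1]
    - [[0, -17.4, 3.2], [0, 0, 0], 1]
    - [[0, -17.4, 3.2], [0, 0, 0], 1]

```text
t: 6.95
tcp_pos: [0.5479, -0.3187, 0.1434]
tcp_rot: [0.705, 0.05, 0.706, -0.049]
force: [-0.3, -0.2, -1.0]
finger_gap: 0.0467
```

```bash
python3 - <<'E'
from h import *
s,r=tool();print(s["t"],s["tcp_pos"],s["force"],r.as_matrix().round(3).tolist())
p,d=camera("side");q,_=camera("scene")
cv2.imwrite("pics/a1.png",np.hstack([p[60:260,230:480],q[150:350,60:310]])[:,:,::-1])
E
```

```text
6.95 [ 0.54794018 -0.31873408  0.14343944] [-0.27733174 -0.21003223 -0.99955049] [[-0.001, 0.14, 0.99], [0.0, 0.99, -0.14], [-1.0, 0.0, -0.001]]
```

View pics/a1.png

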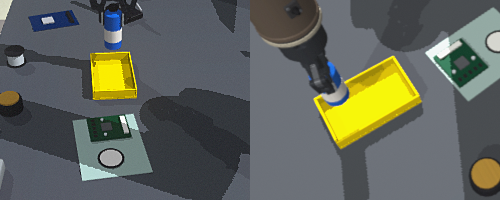

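The picture shows the bottle hanging upright over the far end of the tray (left view at 113,30; right view at 330,85). I'll lower it and check the force.

>>> arm_command:
  plan:
    - [[1.5, 0, 0.2], [0, 0, 0], 1]
    - [[3.5, 0.1, 0.2], [0, 0, 0], 1]
    - [[5, 0.1, 0.2], [0, 0, 0], 1]
    - [[6.2, 0.1, 0.2], [0, 0, 0], 1]
    - [[7, 0.1, 0.2], [0, 0, 0], 1]
    - [[7.3, 0.1, 0.2], [0, 0, 0], 1]
    - [[7.4, 0.1, 0.2], [0, 0, 0], 1]
    - [[7.4, 0.1, 0.2], [0, 0, 0], 1]

```text
t: 7.72
tcp_pos: [0.5511, -0.316, 0.0706]
tcp_rot: [0.706, 0.049, 0.705, -0.049]
force: [0.1, -0.5, -1.6]
finger_gap: 0.047
```

>>> arm_command:
  plan:
    - [[0.1, 0, 0], [0, 0, 0], 1]
    - [[0.15, 0, 0], [0, 0, 0], 1]
    - [[0.15, 0, 0], [0, 0, 0], 1]

```text
t: 7.97
tcp_pos: [0.5511, -0.3162, 0.0693]
tcp_rot: [0.706, 0.049, 0.705, -0.049]
force: [0.3, -0.6, -0.5]
finger_gap: 0.0474
```

>>> arm_command:
  plan:
    - [[0.05, 0, 0], [0, 0, 0], 1]
    - [[0.1, 0, 0], [0, 0, 0], 1]
    - [[0.1, 0, 0], [0, 0, 0], 1]

```text
t: 8.22
tcp_pos: [0.5511, -0.3164, 0.0689]
tcp_rot: [0.706, 0.049, 0.705, -0.049]
force: [-3.3, 1.7, 12.8]
finger_gap: 0.047
```

>>> arm_command:
  plan:
    - [[-0.05, 0, 0], [0, 0, 0], 0.5]
    - [[-0.05, 0, 0], [0, 0, 0], 0.3]
    - [[-0.05, 0, 0], [0, 0, 0], 0]
    - [[-0.05, 0, 0], [0, 0, 0], 0]
    - [[-0.05, 0, 0], [0, 0, 0], 0]
    - [[-3, 0, 0], [0, 0, 0], 0]
    - [[-6.5, 0, 0], [0, 0, 0], 0]
    - [[-10.5, 0, 0], [0, 0, 0], 0]

```text
t: 8.88
tcp_pos: [0.5498, -0.3154, 0.1724]
tcp_rot: [0.704, 0.049, 0.707, -0.048]
force: [0.3, -1.2, -1.0]
finger_gap: 0.0854
```

>>> arm_command:
  plan:
    - [[0, 4, -0.7], [0, 0, 0], 0]
    - [[0, 8, -1.4], [0, 0, 0], 0]
    - [[0, 12, -2.1], [0, 0, 0], 0]
    - [[0, 16, -2.8], [0, 0, 0], 0]
    - [[0, 20, -3.5], [0, 0, 0], 0]
    - [[0, 24, -4.2], [0, 0, 0], 0]
    - [[0, 28, -5], [0, 0, 0], 0]

```text
t: 9.47
tcp_pos: [0.5396, -0.0301, 0.1729]
tcp_rot: [0.706, 0.049, 0.705, -0.049]
force: [0.9, 0.2, 0.5]
finger_gap: 0.0852
```

>>> arm_command:
  plan:
    - [[0, 4, -0.7], [0, 0, 0], 0]
    - [[0, 8, -1.4], [0, 0, 0], 0]
    - [[0, 12, -2.1], [0, 0, 0], 0]
    - [[0, 16, -2.8], [0, 0, 0], 0]
    - [[0, 20, -3.5], [0, 0, 0], 0]
    - [[0, 23, -4.2], [0, 0, 0], 0]
    - [[0, 25, -4.5], [0, 0, 0], 0]
    - [[0, 25, -4.5], [0, 0, 0], 0]

```text
t: 10.13
tcp_pos: [0.5295, 0.2258, 0.1728]
tcp_rot: [0.706, 0.048, 0.705, -0.047]
force: [-0.7, -0.4, -0.8]
finger_gap: 0.0857
```

```bash
cat > cap.py <<'E'
from h import *
import sys
s,r=tool();m=camera_model("wrist");print(round(s["t"],2),s["tcp_pos"].round(4),"y,z axes",r.as_matrix()[:,1:].round(3).tolist())
p,d=camera("wrist");cv2.imwrite(f"pics/{sys.argv[1]}.png",p[:,:,::-1])
for nm,a,z in(("G",mask(p,50,75,130,50),.048),("O",mask(p,8,16,150,100),.048),("W",mask(p,0,179,0,190,45),.134)):
    for c,st,bl in blobs(a,60):
        e=cast(m,topcentre(m,bl),z,True)[:,:2].astype(np.float32);cc,ra=cv2.minEnclosingCircle(e*1000)
        if 10<ra<30: print(nm,c,np.round(cc,1),round(ra,1))
E
python3 cap.py w2
```

```text
10.13 [0.5295 0.2258 0.1728] y,z axes [[0.135, 0.991], [0.991, -0.135], [0.001, 0.0]]
G [367.6  81. ] [583.3 321.6] 23.1
W [294.4  69.8] [527.6 326.6] 17.5
```

>>> arm_command:
  plan:
    - [[0, 3, -0.5], [0, 0, 0], 0]
    - [[0, 6, -1], [0, 0, 0], 0]
    - [[0, 9, -1.4], [0, 0, 0], 0]
    - [[0, 10, -1.5], [0, 0, 0], 0]
    - [[0, 10, -1.5], [0, 0, 0], 0]
    - [[0, 10, -1.5], [0, 0, 0], 0]

```text
t: 10.68
tcp_pos: [0.5285, 0.3223, 0.1725]
tcp_rot: [0.705, 0.048, 0.706, -0.049]
force: [1.4, -0.6, -0.7]
finger_gap: 0.0851
```

>>> arm_command:
  plan:
    - [[2.5, 0, 0], [0, 0, 0], 0]
    - [[5, 0, 0], [0, 0, 0], 0]
    - [[7.5, 0, 0], [0, 0, 0], 0]
    - [[9.8, 0, 0], [0, 0, 0], 0]
    - [[9.8, 0, 0], [0, 0, 0], 0]
    - [[9.8, 0, 0], [0, 0, 0], 0]

```text
t: 11.18
tcp_pos: [0.5281, 0.3212, 0.0743]
tcp_rot: [0.705, 0.049, 0.706, -0.05]
force: [1.0, -0.1, 0.6]
finger_gap: 0.0853
```

>>> arm_command:
  plan:
    - [[0, 0, 0], [0, 0, 0], 0.3]
    - [[0, 0, 0], [0, 0, 0], 0.4]
    - [[0, 0, 0], [0, 0, 0], 0.5]
    - [[0, 0, 0], [0, 0, 0], 1]
    - [[0, 0, 0], [0, 0, 0], 1]
    - [[0, 0, 0], [0, 0, 0], 1]
    - [[0, 0, 0], [0, 0, 0], 1]
    - [[0, 0, 0], [0, 0, 0], 1]

```text
t: 11.85
tcp_pos: [0.5293, 0.3235, 0.0764]
tcp_rot: [0.706, 0.049, 0.705, -0.048]
force: [-2.0, -1.5, 10.2]
finger_gap: 0.0474
```

>>> arm_command:
  plan:
    - [[-0.5, 0, 0], [0, 0, 0], 1]
    - [[-1.5, 0, 0], [0, 0, 0], 1]
    - [[-3, 0, 0], [0, 0, 0], 1]
    - [[-5, 0, 0], [0, 0, 0], 1]
    - [[-7, 0, 0], [0, 0, 0], 1]
    - [[-7, 0, 0], [0, 0, 0], 1]
    - [[-7, 0, 0], [0, 0, 0], 1]

```text
t: 12.43
tcp_pos: [0.5293, 0.3235, 0.1465]
tcp_rot: [0.706, 0.049, 0.705, -0.048]
force: [0.2, -0.3, -3.2]
finger_gap: 0.047
```

>>> arm_command:
  plan:
    - [[0, -1.5, 0.3], [0, 0, 0], 1]
    - [[0, -4.5, 0.8], [0, 0, 0], 1]
    - [[0, -7.5, 1.3], [0, 0, 0], 1]
    - [[0, -10.5, 1.8], [0, 0, 0], 1]
    - [[0, -13.5, 2.3], [0, 0, 0], 1]
    - [[0, -16.5, 2.8], [0, 0, 0], 1]
    - [[0, -19, 3.2], [0, 0, 0], 1]

```text
t: 13.02
tcp_pos: [0.533, 0.1279, 0.1438]
tcp_rot: [0.705, 0.049, 0.706, -0.049]
force: [0.2, 0.2, -2.1]
finger_gap: 0.047
```

>>> arm_command:
  plan:
    - [[0, -3, 0.5], [0, 0, 0], 1]
    - [[0, -6, 1], [0, 0, 0], 1]
    - [[0, -9, 1.5], [0, 0, 0], 1]
    - [[0, -12, 2], [0, 0, 0], 1]
    - [[0, -15, 2.5], [0, 0, 0], 1]
    - [[0, -18, 3], [0, 0, 0], 1]
    - [[0, -20, 3.3], [0, 0, 0], 1]

```text
t: 13.6
tcp_pos: [0.5382, -0.0749, 0.1439]
tcp_rot: [0.705, 0.049, 0.706, -0.049]
force: [0.0, -1.1, -2.8]
finger_gap: 0.0476
```

>>> arm_command:
  plan:
    - [[0, -3, 0.5], [0, 0, 0], 1]
    - [[0, -6, 1], [0, 0, 0], 1]
    - [[0, -9, 1.5], [0, 0, 0], 1]
    - [[0, -12, 2], [0, 0, 0], 1]
    - [[0, -14, 2.4], [0, 0, 0], 1]
    - [[0, -15.5, 2.6], [0, 0, 0], 1]
    - [[0, -16, 2.7], [0, 0, 0], 1]
    - [[0, -16, 2.7], [0, 0, 0], 1]

```text
t: 14.27
tcp_pos: [0.5434, -0.2351, 0.1441]
tcp_rot: [0.705, 0.049, 0.706, -0.049]
force: [-0.6, 0.6, -2.6]
finger_gap: 0.0472
```

>>> arm_command:
  plan:
    - [[1.5, 0, 0], [0, 0, 0], 1]
    - [[3.5, 0, 0], [0, 0, 0], 1]
    - [[5, 0, 0], [0, 0, 0], 1]
    - [[6.2, 0, 0], [0, 0, 0], 1]
    - [[6.8, 0, 0], [0, 0, 0], 1]
    - [[7.1, 0, 0], [0, 0, 0], 1]
    - [[7.2, 0, 0], [0, 0, 0], 1]
    - [[7.2, 0, 0], [0, 0, 0], 1]

```text
t: 14.93
tcp_pos: [0.5444, -0.2342, 0.0731]
tcp_rot: [0.706, 0.049, 0.705, -0.049]
force: [0.5, -0.0, -2.3]
finger_gap: 0.0469
```

>>> arm_command:
  plan:
    - [[0.2, 0, 0], [0, 0, 0], 1]
    - [[0.3, 0, 0], [0, 0, 0], 1]
    - [[0.35, 0, 0], [0, 0, 0], 1]
    - [[0.35, 0, 0], [0, 0, 0], 1]

```text
t: 15.27
tcp_pos: [0.5443, -0.2345, 0.0696]
tcp_rot: [0.706, 0.049, 0.705, -0.049]
force: [0.5, -0.5, -0.7]
finger_gap: 0.0472
```

```bash
python3 -c "
from h import *
s=sense();print(s['tcp_pos'],s['force'])"
```

```text
[ 0.54425096 -0.23447917  0.06957703] [ 0.45242107 -0.50405799 -0.69411314]
```

>>> arm_command:
  plan:
    - [[0.08, 0, 0], [0, 0, 0], 1]
    - [[0.05, 0, 0], [0, 0, 0], 0.5]
    - [[0.05, 0, 0], [0, 0, 0], 0]
    - [[0.05, 0, 0], [0, 0, 0], 0]
    - [[0.05, 0, 0], [0, 0, 0], 0]
    - [[-3, 0, 0], [0, 0, 0], 0]
    - [[-6.5, 0, 0], [0, 0, 0], 0]
    - [[-10, 0, 0], [0, 0, 0], 0]

```text
t: 15.93
tcp_pos: [0.5434, -0.234, 0.1698]
tcp_rot: [0.705, 0.049, 0.706, -0.048]
force: [0.7, -1.4, 0.7]
finger_gap: 0.0854
```

>>> arm_command:
  plan:
    - [[0, 3.5, -0.2], [0, 0, 0], 0]
    - [[0, 7, -0.5], [0, 0, 0], 0]
    - [[0, 11, -0.8], [0, 0, 0], 0]
    - [[0, 15, -1], [0, 0, 0], 0]
    - [[0, 19, -1.3], [0, 0, 0], 0]
    - [[0, 23, -1.6], [0, 0, 0], 0]

```text
t: 16.43
tcp_pos: [0.5597, -0.0025, 0.1694]
tcp_rot: [0.706, 0.049, 0.705, -0.049]
force: [0.9, -0.3, -0.4]
finger_gap: 0.0853
```

>>> arm_command:
  plan:
    - [[0, 3.5, -0.2], [0, 0, 0], 0]
    - [[0, 7, -0.5], [0, 0, 0], 0]
    - [[0, 11, -0.8], [0, 0, 0], 0]
    - [[0, 15, -1], [0, 0, 0], 0]
    - [[0, 19, -1.3], [0, 0, 0], 0]
    - [[0, 22, -1.6], [0, 0, 0], 0]
    - [[0, 23, -1.6], [0, 0, 0], 0]
    - [[0, 23, -1.6], [0, 0, 0], 0]

```text
t: 17.1
tcp_pos: [0.5756, 0.2282, 0.1691]
tcp_rot: [0.706, 0.048, 0.705, -0.048]
force: [-0.0, -1.2, -0.6]
finger_gap: 0.0853
```

```bash
python3 cap.py w3; python3 - <<'E'
from h import *
p,_=camera("side");q,_=camera("scene");w=cv2.imread("pics/w3.png")
cv2.imwrite("pics/a2.png",np.vstack([np.hstack([p[60:360,230:480],q[50:350,60:460]])[:,:,::-1],np.hstack([w[0:300],np.zeros((300,10,3),np.uint8)])]))
E
```

```text
17.1 [0.5756 0.2282 0.1691] y,z axes [[0.135, 0.991], [0.991, -0.135], [0.0, 0.0]]
G [315.   89.3] [583.4 321.6] 22.9
```

View pics/a2.png

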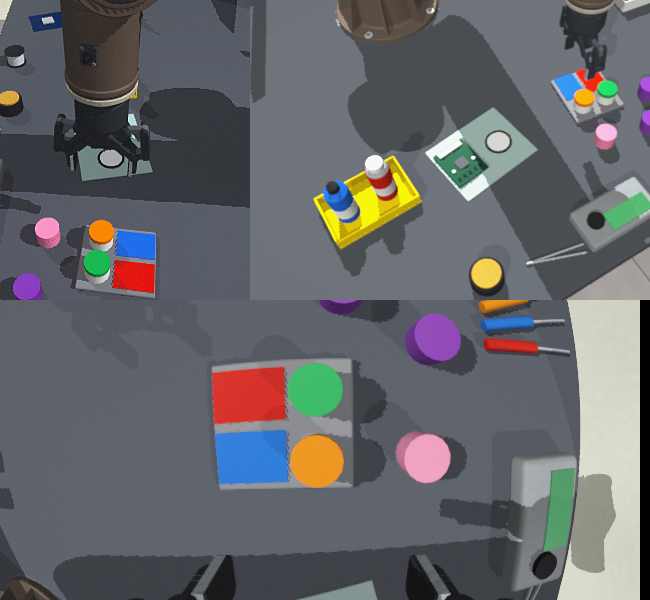

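Both bottles stand upright in the tray (scene crop, about (340,200) and (378,180)), and the pads are clear (red 249,395, blue 252,457, green lid 315,389 in the lower view). I'll measure the pads and move over the green jar.

>>> arm_command:
  plan:
    - [[0, 3, 0], [0, 0, 0], 0]
    - [[0, 6, -0.3], [0, 0, 0], 0]
    - [[0, 8.5, -0.5], [0, 0, 0], 0]
    - [[0, 9.4, -0.5], [0, 0, 0], 0]
    - [[0, 9.4, -0.5], [0, 0, 0], 0]
    - [[0, 9.4, -0.5], [0, 0, 0], 0]
    - [[0, 9.4, -0.5], [0, 0, 0], 0]

```text
t: 17.83
tcp_pos: [0.5836, 0.3177, 0.1692]
tcp_rot: [0.705, 0.049, 0.706, -0.049]
force: [-0.1, -0.0, 0.2]
finger_gap: 0.0855
```

```bash
python3 - <<'E'
from h import *
f=R.from_quat([0,0,0,1])
s,r=tool();m=camera_model("wrist");print(s["tcp_pos"].round(4))
# pads from w3: camera pose reconstructed by pure translation (same attitude)
p=cv2.imread("pics/w3.png")[:,:,::-1].copy()
rr=R.from_rotvec(m["rvec"]).as_matrix();C=-rr.T@m["tvec"]+np.array([.5756,.2282,.1691])-s["tcp_pos"];m["tvec"]=-rr@C
for nm,a in(("red",mask(p,0,6,150,100)|mask(p,174,179,150,100)),("blue",mask(p,100,120,130,80))):
    for c,st,bl in blobs(a,1500):
        e=cast(m,topcentre(m,bl),.012,True)[:,:2].astype(np.float32)*1000
        (cx,cy),wh,an=cv2.minAreaRect(e);print(nm,round(cx,1),round(cy,1),np.round(wh,1),round(an,2))
E
```

```text
[0.5836 0.3177 0.1692]
red 518.4 329.3 [51.5 72.2] 82.99
blue 510.9 268.0 [51.9 72.6] 83.23
```

>>> arm_command:
  plan:
    - [[3, 0.35, 0], [0, 0, 0], 0]
    - [[6, 0.35, 0], [0, 0, 0], 0]
    - [[9, 0.35, 0], [0, 0, 0], 0]
    - [[12, 0.35, 0], [0, 0, 0], 0]
    - [[14, 0.35, 0], [0, 0, 0], 0]
    - [[15, 0.35, 0], [0, 0, 0], 0]
    - [[15.1, 0.35, 0], [0, 0, 0], 0]
    - [[15.1, 0.35, 0], [0, 0, 0], 0]

```text
t: 18.5
tcp_pos: [0.5844, 0.3222, 0.0186]
tcp_rot: [0.705, 0.049, 0.705, -0.049]
force: [0.5, 1.4, 0.1]
finger_gap: 0.0856
```

>>> arm_command:
  plan:
    - [[0.35, 0, 0], [0, 0, 0], 0]
    - [[0.35, 0, 0], [0, 0, 0], 0]
    - [[0.35, 0, 0], [0, 0, 0], 0.3]
    - [[0.35, 0, 0], [0, 0, 0], 0.45]
    - [[0.35, 0, 0], [0, 0, 0], 1]
    - [[0.35, 0, 0], [0, 0, 0], 1]
    - [[0.35, 0, 0], [0, 0, 0], 1]
    - [[0.35, 0, 0], [0, 0, 0], 1]
  force: 30

```text
t: 19.17
tcp_pos: [0.5843, 0.3231, 0.0155]
tcp_rot: [0.706, 0.049, 0.705, -0.049]
force: [-1.6, -0.7, 6.5]
finger_gap: 0.0453
```

>>> arm_command:
  plan:
    - [[0, 0, 0], [0, 0, 0], 1]
    - [[-0.5, 0, 0], [0, 0, 0], 1]
    - [[-1.5, 0, 0], [0, 0, 0], 1]
    - [[-3, 0, 0], [0, 0, 0], 1]
    - [[-5, 0, 0], [0, 0, 0], 1]
    - [[-7, 0, 0], [0, 0, 0], 1]
    - [[-7, 0, 0], [0, 0, 0], 1]

```text
t: 19.75
tcp_pos: [0.5862, 0.324, 0.0895]
tcp_rot: [0.707, 0.05, 0.704, -0.048]
force: [2.2, 1.2, -0.5]
finger_gap: 0.0452
```

```bash
python3 cap.py w4; python3 -c "
from h import *
s=sense();print(s['finger_gap'],s['force']);m=camera_model('wrist');p,_=camera('wrist')
for c,st,bl in blobs(mask(p,50,75,100,40),60):
    if c[0]<420:
        e=cast(m,topcentre(m,bl),s['tcp_pos'][2]-.015+.048,True)[:,:2].astype(np.float32);print(c,cv2.minEnclosingCircle(e*1000))"
```

```text
19.75 [0.5862 0.324  0.0895] y,z axes [[0.137, 0.99], [0.99, -0.137], [0.003, 0.005]]
W [15.2 15.9] [462.4 484.6] 17.9
0.045390278970389906 [ 0.6092292  -0.74659445 -0.22269954]
[320.3 291.2] ((585.2142944335938, 325.2422180175781), 25.086183547973633)
```

View pics/w4.png

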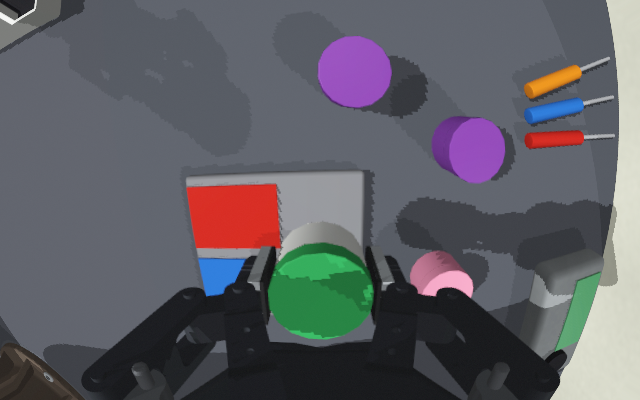

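The green jar is held centred in the fingers (320,291) and upright. I'll carry it to the disc.

>>> arm_command:
  plan:
    - [[0, -1.5, 0], [0, 0, 0], 1]
    - [[0, -4, 0.1], [0, 0, 0], 1]
    - [[0, -7, 0.2], [0, 0, 0], 1]
    - [[0, -10, 0.3], [0, 0, 0], 1]
    - [[0, -13, 0.4], [0, 0, 0], 1]
    - [[0, -15, 0.5], [0, 0, 0], 1]

```text
t: 20.35
tcp_pos: [0.5667, 0.1707, 0.0838]
tcp_rot: [0.705, 0.049, 0.706, -0.049]
force: [0.1, -0.6, -1.8]
finger_gap: 0.0452
```

>>> arm_command:
  plan:
    - [[0, -3, 0.1], [0, 0, 0], 1]
    - [[0, -6, 0.2], [0, 0, 0], 1]
    - [[0, -9, 0.3], [0, 0, 0], 1]
    - [[0, -12, 0.4], [0, 0, 0], 1]
    - [[0, -13.7, 0.4], [0, 0, 0], 1]
    - [[0, -13.7, 0.4], [0, 0, 0], 1]
    - [[0, -13.7, 0.4], [0, 0, 0], 1]
    - [[0, -13.7, 0.4], [0, 0, 0], 1]

```text
t: 21.02
tcp_pos: [0.5531, 0.0375, 0.0844]
tcp_rot: [0.705, 0.049, 0.706, -0.049]
force: [0.5, 0.1, -0.6]
finger_gap: 0.0452
```

>>> arm_command:
  plan:
    - [[2, 0, 0], [0, 0, 0], 1]
    - [[4, 0, 0], [0, 0, 0], 1]
    - [[5.2, 0, 0], [0, 0, 0], 1]
    - [[6, 0, 0], [0, 0, 0], 1]
    - [[6, 0, 0], [0, 0, 0], 1]
    - [[6, 0, 0], [0, 0, 0], 1]

```text
t: 21.52
tcp_pos: [0.5534, 0.0378, 0.0247]
tcp_rot: [0.705, 0.049, 0.706, -0.049]
force: [-0.5, -0.7, -0.7]
finger_gap: 0.0451
```

```bash
cat > j.py <<'E'
from h import *
s,r=tool();print(s['tcp_pos'],s['force'],r.as_matrix()[:,0].round(4))
for n in("scene","side"):
    m=camera_model(n);p,_=camera(n);np.savez(f"pics/{n}_j.npz",p=p)
    z=s['tcp_pos'][2]-.0055+.038 if s["finger_gap"]<.06 else .040
    for c,st,bl in blobs(mask(p,45,80,100,40),20):
        w=cast(m,c,z)[0]
        if abs(w[0]-.555)<.04 and abs(w[1]-.039)<.04:
            e=cast(m,topcentre(m,bl),z)[:,:2].astype(np.float32);print(n,c,w.round(4),cv2.minEnclosingCircle(e*1000))
p,_=camera("wrist");cv2.imwrite("pics/wj.png",p[:,:,::-1])
E
python3 j.py
```

```text
[0.55343087 0.03780855 0.0246779 ] [-0.48465388 -0.68546468 -0.73570797] [-7.e-04  0.e+00 -1.e+00]
scene [300.6 180.4] [0.5522 0.0214 0.0572] ((551.47216796875, 25.281410217285156), 23.88767433166504)
side [341.5 200.8] [0.5547 0.0367 0.0572] ((557.21337890625, 35.077571868896484), 32.02601623535156)
```

>>> arm_command:
  plan:
    - [[0.4, 0.1, 0.2], [0, 0, 0], 1]
    - [[0.9, 0.1, 0.2], [0, 0, 0], 1]
    - [[1.3, 0.1, 0.2], [0, 0, 0], 1]
    - [[1.5, 0.1, 0.2], [0, 0, 0], 1]
    - [[1.5, 0.1, 0.2], [0, 0, 0], 1]
    - [[1.5, 0.1, 0.2], [0, 0, 0], 1]

```text
t: 22.17
tcp_pos: [0.5555, 0.0381, 0.0096]
tcp_rot: [0.705, 0.049, 0.706, -0.049]
force: [-0.1, 0.0, -1.3]
finger_gap: 0.045
```

```bash
python3 -c "
from h import *
s=sense();print(s['tcp_pos'],s['force'])"
```

```text
[0.55549147 0.03811548 0.00956753] [-0.075977    0.01830562 -1.28007669]
```

>>> arm_command:
  plan:
    - [[0.1, 0, 0], [0, 0, 0], 1]
    - [[0.15, 0, 0], [0, 0, 0], 1]
    - [[0.2, 0, 0], [0, 0, 0], 1]
    - [[0.2, 0, 0], [0, 0, 0], 1]
    - [[0.2, 0, 0], [0, 0, 0], 1]

```text
t: 22.58
tcp_pos: [0.5556, 0.0381, 0.0093]
tcp_rot: [0.706, 0.049, 0.705, -0.049]
force: [-10.1, -0.2, 38.1]
finger_gap: 0.0452
```

>>> arm_command:
  plan:
    - [[-0.15, 0, 0], [0, 0, 0], 1]
    - [[-0.15, 0, 0], [0, 0, 0], 1]

```text
t: 22.75
tcp_pos: [0.5558, 0.0381, 0.0097]
tcp_rot: [0.706, 0.049, 0.705, -0.049]
force: [0.2, -0.1, -1.5]
finger_gap: 0.0455
```

>>> arm_command:
  plan:
    - [[0, 0, 0], [0, 0, 0], 0.45]
    - [[0, 0, 0], [0, 0, 0], 0.3]
    - [[0, 0, 0], [0, 0, 0], 0]
    - [[0, 0, 0], [0, 0, 0], 0]
    - [[0, 0, 0], [0, 0, 0], 0]
    - [[-3, 0, 0], [0, 0, 0], 0]
    - [[-7, 0, 0], [0, 0, 0], 0]
    - [[-10.5, 0, 0], [0, 0, 0], 0]

```text
t: 23.42
tcp_pos: [0.555, 0.0381, 0.1152]
tcp_rot: [0.705, 0.049, 0.706, -0.049]
force: [1.4, -0.8, 1.2]
finger_gap: 0.0854
```

>>> arm_command:
  plan:
    - [[-4, -4, 0], [0, 0, 0], 0]
    - [[-7, -7, 0], [0, 0, 0], 0]
    - [[-7, -10, 0], [0, 0, 0], 0]
    - [[-7, -10, 0], [0, 0, 0], 0]
    - [[-7, -10, 0], [0, 0, 0], 0]
    - [[-7, -10, 0], [0, 0, 0], 0]

```text
t: 23.92
tcp_pos: [0.5417, -0.061, 0.1841]
tcp_rot: [0.705, 0.049, 0.705, -0.049]
force: [-0.7, 0.8, 0.5]
finger_gap: 0.0854
```

```bash
cat > k.py <<'E'
from h import *
import sys
s,r=tool();print(s['t'],s['tcp_pos'])
m=camera_model("wrist");p,_=camera("wrist");cv2.imwrite(f"pics/{sys.argv[1]}.png",p[:,:,::-1])
hsv=cv2.cvtColor(p,cv2.COLOR_RGB2HSV)
for c,st,bl in blobs(mask(p,45,80,100,40),60):
    e=cast(m,topcentre(m,bl),.040,True)[:,:2].astype(np.float32);cc=cv2.minEnclosingCircle(e*1000)
    if abs(cc[0][0]-555)<40 and abs(cc[0][1]-39)<40: print("lid",c,cc)
for c,st,bl in blobs(cv2.inRange(hsv,(0,0,0),(179,255,60)),30):
    e=cast(m,topcentre(m,bl),.002,True)[:,:2].astype(np.float32);cc=cv2.minEnclosingCircle(e*1000)
    if abs(cc[0][0]-555)<40 and abs(cc[0][1]-39)<40: print("rim",c,st,cc)
E
python3 k.py w5; python3 j.py
```

```text
23.9167 [ 0.54168609 -0.06097132  0.18407887]
lid [320.8  85. ] ((555.3989868164062, 37.17631912231445), 23.912525177001953)
rim [318.4  85.3] [291, 57, 59, 57, 601] ((555.2090454101562, 40.24991226196289), 30.591833114624023)
[ 0.54154416 -0.06033753  0.18372137] [0.20636494 0.92732478 0.20542827] [-1.e-03  4.e-04 -1.e+00]
scene [306.4 183.4] [0.5554 0.0337 0.04  ] ((555.4960327148438, 33.941123962402344), 25.8110294342041)
```

View pics/w5.png

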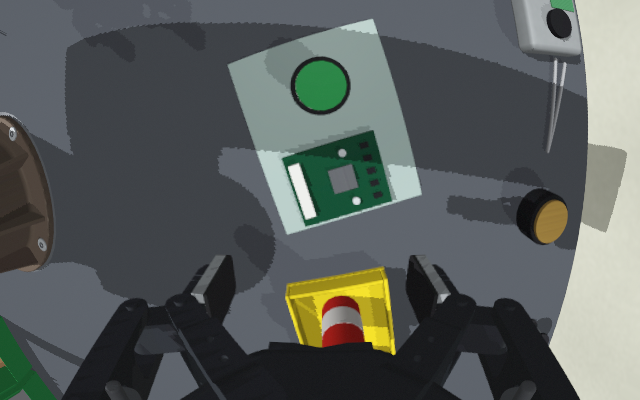

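The picture shows the jar (321,85) inside the rim, with the can upright in the tray. The lid reads about 3 mm toward -y of the rim, so I'll check from a second viewpoint.

>>> arm_command:
  plan:
    - [[0, 4, -0.5], [0, 0, 0], 0]
    - [[0, 8, -1], [0, 0, 0], 0]
    - [[0, 10, 0], [0, 0, 0], 0]
    - [[0, 10, 0], [0, 0, 0], 0]
    - [[0, 10, 0], [0, 0, 0], 0]
    - [[0, 10, 0], [0, 0, 0], 0]

```text
t: 24.62
tcp_pos: [0.5552, 0.0385, 0.1838]
tcp_rot: [0.705, 0.048, 0.706, -0.048]
force: [0.1, 0.1, -0.3]
finger_gap: 0.0854
```

```bash
python3 k.py w6; python3 - <<'E'
from h import *
p=cv2.imread("pics/w6.png")[220:400,220:420];q=cv2.imread("pics/w5.png")[30:140,260:380]
cv2.imwrite("pics/w6c.png",np.hstack([cv2.resize(p,(400,360)),cv2.resize(q,(393,360))]))
E
```

```text
24.6167 [0.5552177  0.03854721 0.18377639]
lid [321.1 190.7] ((555.564453125, 37.67926788330078), 23.749492645263672)
rim [319.6 166.4] [293, 152, 56, 41, 363] ((555.0733642578125, 39.870643615722656), 30.535594940185547)
```

View pics/w6c.png

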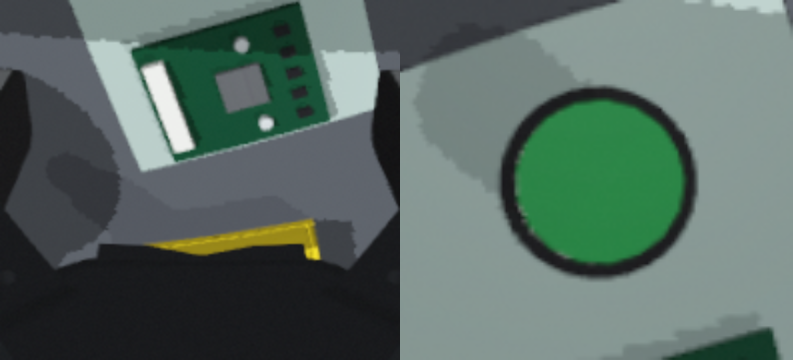

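The crops show the jar on the disc but about 2.6 mm off along y (both views agree). I'll mend it with a short regrasp and shift.

>>> arm_command:
  plan:
    - [[4, 0, 0], [0, 0, 0], 0]
    - [[8, 0, 0], [0, 0, 0], 0]
    - [[12, 0, 0], [0, 0, 0], 0]
    - [[15, 0, 0], [0, 0, 0], 0]
    - [[16.5, 0, 0], [0, 0, 0], 0]
    - [[17.1, 0, 0], [0, 0, 0], 0]
    - [[17.1, 0, 0], [0, 0, 0], 0]
    - [[17.1, 0, 0], [0, 0, 0], 0]

```text
t: 25.33
tcp_pos: [0.556, 0.0377, 0.0139]
tcp_rot: [0.706, 0.049, 0.705, -0.049]
force: [0.6, 0.8, -0.4]
finger_gap: 0.085
```

>>> arm_command:
  plan:
    - [[0, 0, 0], [0, 0, 0], 0.3]
    - [[0, 0, 0], [0, 0, 0], 0.45]
    - [[0, 0, 0], [0, 0, 0], 1]
    - [[0, 0, 0], [0, 0, 0], 1]
    - [[0, 0, 0], [0, 0, 0], 1]
    - [[0, 0, 0], [0, 0, 0], 1]
    - [[0, 0, 0], [0, 0, 0], 1]

```text
t: 25.92
tcp_pos: [0.5564, 0.0381, 0.0145]
tcp_rot: [0.706, 0.049, 0.705, -0.049]
force: [-1.5, -1.7, 12.4]
finger_gap: 0.0456
```

>>> arm_command:
  plan:
    - [[-0.4, 0, 0], [0, 0, 0], 1]
    - [[-0.4, 0.15, 0], [0, 0, 0], 1]
    - [[-0.4, 0.26, 0], [0, 0, 0], 1]
    - [[-0.4, 0.26, 0], [0, 0, 0], 1]

```text
t: 26.25
tcp_pos: [0.5562, 0.041, 0.0174]
tcp_rot: [0.706, 0.049, 0.705, -0.049]
force: [0.6, -0.2, -0.9]
finger_gap: 0.0454
```

>>> arm_command:
  plan:
    - [[0.1, 0, -0.08], [0, 0, 0], 1]
    - [[0.2, 0, -0.08], [0, 0, 0], 1]
    - [[0.26, 0, -0.08], [0, 0, 0], 1]
    - [[0.26, 0, -0.08], [0, 0, 0], 1]

```text
t: 26.58
tcp_pos: [0.555, 0.0408, 0.0146]
tcp_rot: [0.705, 0.049, 0.706, -0.049]
force: [-0.9, 1.0, 1.1]
finger_gap: 0.045
```

>>> arm_command:
  plan:
    - [[0, 0, 0], [0, 0, 0], 0.45]
    - [[0, 0, 0], [0, 0, 0], 0.3]
    - [[0, 0, 0], [0, 0, 0], 0]
    - [[0, 0, 0], [0, 0, 0], 0]
    - [[0, 0, 0], [0, 0, 0], 0]
    - [[-3, 0, 0], [0, 0, 0], 0]
    - [[-7, 0, 0], [0, 0, 0], 0]
    - [[-10.5, 0, 0], [0, 0, 0], 0]

```text
t: 27.25
tcp_pos: [0.5546, 0.0408, 0.1208]
tcp_rot: [0.705, 0.049, 0.706, -0.049]
force: [1.4, -0.1, 0.8]
finger_gap: 0.0855
```

>>> arm_command:
  plan:
    - [[-4, -4, 0], [0, 0, 0], 0]
    - [[-7, -7, 0], [0, 0, 0], 0]
    - [[-7, -10, 0], [0, 0, 0], 0]
    - [[-7, -10, 0], [0, 0, 0], 0]
    - [[-7, -10, 0], [0, 0, 0], 0]
    - [[-7, -10, 0], [0, 0, 0], 0]

```text
t: 27.75
tcp_pos: [0.5413, -0.0583, 0.1896]
tcp_rot: [0.705, 0.049, 0.705, -0.049]
force: [0.1, 0.8, -0.2]
finger_gap: 0.0855
```

```bash
python3 k.py w7
```

```text
27.75 [ 0.54126103 -0.05828368  0.18955722]
lid [319.8  85. ] ((554.5597534179688, 40.04169464111328), 23.88534927368164)
rim [321.6  92.5] [292, 60, 58, 57, 461] ((555.001708984375, 40.13327407836914), 30.570650100708008)
```

The lid is now within 0.5 mm of the rim centre. Next I fetch the can.

>>> arm_command:
  plan:
    - [[0, -3.5, 0.5], [0, 0, 0], 0]
    - [[0, -7, 1], [0, 0, 0], 0]
    - [[0, -10.5, 1.6], [0, 0, 0], 0]
    - [[0, -14, 2.1], [0, 0, 0], 0]
    - [[0, -16.5, 2.6], [0, 0, 0], 0]
    - [[0, -17.4, 2.7], [0, 0, 0], 0]
    - [[0, -17.4, 2.7], [0, 0, 0], 0]
    - [[0, -17.4, 2.7], [0, 0, 0], 0]

```text
t: 28.47
tcp_pos: [0.5441, -0.2332, 0.1888]
tcp_rot: [0.705, 0.049, 0.706, -0.048]
force: [0.2, -0.2, 0.6]
finger_gap: 0.0855
```

>>> arm_command:
  plan:
    - [[3, 0, 0], [0, 0, 0], 0]
    - [[6, 0, 0], [0, 0, 0], 0]
    - [[9, 0, 0], [0, 0, 0], 0]
    - [[11.5, 0, 0], [0, 0, 0], 0]
    - [[11.8, 0, 0], [0, 0, 0], 0]
    - [[11.8, 0, 0], [0, 0, 0], 0]

```text
t: 28.97
tcp_pos: [0.5434, -0.2322, 0.0705]
tcp_rot: [0.704, 0.049, 0.707, -0.048]
force: [0.2, 0.1, 0.8]
finger_gap: 0.0852
```

>>> arm_command:
  plan:
    - [[0.05, -0.2, 0], [0, 0, 0], 0]
    - [[0.05, -0.2, 0], [0, 0, 0], 0.3]
    - [[0.05, -0.2, 0], [0, 0, 0], 0.45]
    - [[0.05, -0.2, 0], [0, 0, 0], 1]
    - [[0.05, -0.2, 0], [0, 0, 0], 1]
    - [[0.05, -0.2, 0], [0, 0, 0], 1]
    - [[0.05, -0.2, 0], [0, 0, 0], 1]
    - [[0.05, -0.2, 0], [0, 0, 0], 1]
  force: 40

```text
t: 29.63
tcp_pos: [0.5444, -0.2366, 0.0725]
tcp_rot: [0.706, 0.049, 0.705, -0.049]
force: [-3.0, 0.4, 11.7]
finger_gap: 0.0472
```

>>> arm_command:
  plan:
    - [[-0.5, 0, 0], [0, 0, 0], 1]
    - [[-1.5, 0, 0], [0, 0, 0], 1]
    - [[-3, 0, 0], [0, 0, 0], 1]
    - [[-5, 0, 0], [0, 0, 0], 1]
    - [[-7, 0, 0], [0, 0, 0], 1]
    - [[-7.5, 0, 0], [0, 0, 0], 1]
    - [[-7.5, 0, 0], [0, 0, 0], 1]

```text
t: 30.22
tcp_pos: [0.5451, -0.2368, 0.1483]
tcp_rot: [0.707, 0.048, 0.704, -0.049]
force: [0.1, 0.1, -2.9]
finger_gap: 0.0469
```

```bash
cat > hold.py <<'E'
from h import *
import sys
s,r=tool();print(round(s['t'],2),s['tcp_pos'].round(4),s['force'].round(1),r.as_matrix()[:,0].round(4))
m=camera_model("wrist");p,_=camera("wrist");cv2.imwrite("pics/hold.png",p[:,:,::-1])
top=s['tcp_pos'][2]-.0644+float(sys.argv[1])
a=mask(p,0,179,0,170,45) if sys.argv[2]=="w" else mask(p,0,179,0,0,255,60)
for c,st,bl in blobs(a,100):
    e=cast(m,topcentre(m,bl),top,True)[:,:2].astype(np.float32);cc,ra=cv2.minEnclosingCircle(e*1000)
    if np.hypot(*(np.array(cc)/1000-s['tcp_pos'][:2]))<.03: print("cap",c,np.round(cc,1),round(ra,1))
E
python3 hold.py .122 w
```

```text
30.22 [ 0.5451 -0.2368  0.1483] [ 0.1  0.1 -2.9] [ 0.0032 -0.0015 -1.    ]
cap [306.7 276.6] [ 546.9 -212.4] 15.9
cap [306.9 331.5] [ 541.5 -233.3] 12.1
```

>>> arm_command:
  plan:
    - [[0, 1.5, -0.2], [0, 0, 0], 1]
    - [[0, 4.5, -0.7], [0, 0, 0], 1]
    - [[0, 7.5, -1.3], [0, 0, 0], 1]
    - [[0, 10.5, -1.8], [0, 0, 0], 1]
    - [[0, 13.5, -2.3], [0, 0, 0], 1]
    - [[0, 16.5, -2.8], [0, 0, 0], 1]
    - [[0, 19, -3.2], [0, 0, 0], 1]

```text
t: 30.85
tcp_pos: [0.537, -0.0412, 0.145]
tcp_rot: [0.705, 0.049, 0.706, -0.049]
force: [0.0, -0.4, -2.1]
finger_gap: 0.0469
```

>>> arm_command:
  plan:
    - [[0, 3, -0.5], [0, 0, 0], 1]
    - [[0, 6, -1], [0, 0, 0], 1]
    - [[0, 9, -1.5], [0, 0, 0], 1]
    - [[0, 12, -2], [0, 0, 0], 1]
    - [[0, 15, -2.5], [0, 0, 0], 1]
    - [[0, 18, -3], [0, 0, 0], 1]
    - [[0, 20, -3.4], [0, 0, 0], 1]

```text
t: 31.43
tcp_pos: [0.5309, 0.1618, 0.145]
tcp_rot: [0.705, 0.048, 0.706, -0.049]
force: [-0.3, -0.5, -1.9]
finger_gap: 0.047
```

>>> arm_command:
  plan:
    - [[0, 3, -0.5], [0, 0, 0], 1]
    - [[0, 6, -1], [0, 0, 0], 1]
    - [[0, 9, -1.5], [0, 0, 0], 1]
    - [[0, 12, -2], [0, 0, 0], 1]
    - [[0, 14, -2.4], [0, 0, 0], 1]
    - [[0, 15.5, -2.6], [0, 0, 0], 1]
    - [[0, 16.2, -2.7], [0, 0, 0], 1]
    - [[0, 16.2, -2.7], [0, 0, 0], 1]

```text
t: 32.1
tcp_pos: [0.5273, 0.3242, 0.1454]
tcp_rot: [0.705, 0.048, 0.706, -0.048]
force: [-0.4, -0.5, -1.8]
finger_gap: 0.0469
```

```bash
python3 hold.py .122 w
```

```text
32.1 [0.5273 0.3242 0.1454] [-0.4 -0.5 -1.8] [-9.e-04 -4.e-04 -1.e+00]
cap [307.8 276.9] [529.4 348.4] 16.0
cap [307.4 331.6] [523.2 327.6] 11.7
```

View pics/hold.png

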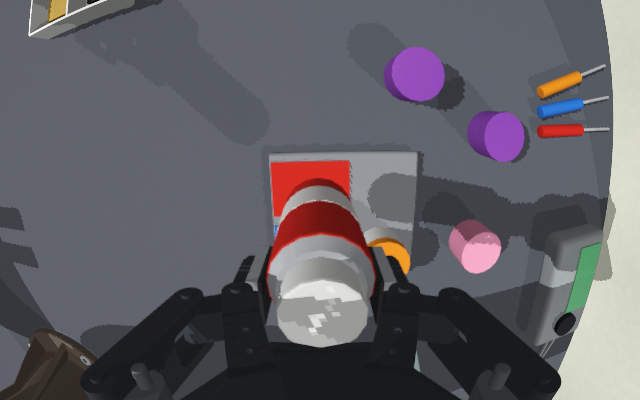

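The can hangs upright, its cap circle spanning columns 276–367 and rows 256–347, so I'll cast its centre.

```bash
python3 - <<'E'
from h import *
s,r=tool();m=camera_model("wrist");z=s['tcp_pos'][2]-.0675+.122
t=np.linspace(0,6.28,40);e=cast(m,np.c_[321.5+45.5*np.cos(t),302.5+45.5*np.sin(t)],z,True)[:,:2].astype(np.float32)
print(s['tcp_pos'],cv2.minEnclosingCircle(e*1000))
E
```

```text
[0.52734387 0.32307383 0.14552119] ((528.6410522460938, 334.6225891113281), 20.038705825805664)
```

>>> arm_command:
  plan:
    - [[1.5, 0, 0.1], [0, 0, 0], 1]
    - [[3, 0, 0.1], [0, 0, 0], 1]
    - [[4.5, 0, 0.1], [0, 0, 0], 1]
    - [[5.5, 0, 0.1], [0, 0, 0], 1]
    - [[6, 0, 0.1], [0, 0, 0], 1]
    - [[6.2, 0, 0.1], [0, 0, 0], 1]
    - [[6.2, 0, 0.1], [0, 0, 0], 1]

```text
t: 32.73
tcp_pos: [0.5289, 0.3227, 0.0841]
tcp_rot: [0.705, 0.049, 0.706, -0.049]
force: [-0.1, 0.5, -2.0]
finger_gap: 0.0469
```

>>> arm_command:
  plan:
    - [[0.1, 0, 0], [0, 0, 0], 1]
    - [[0.2, 0, 0], [0, 0, 0], 1]
    - [[0.2, 0, 0], [0, 0, 0], 1]

```text
t: 32.98
tcp_pos: [0.5291, 0.3233, 0.0826]
tcp_rot: [0.706, 0.049, 0.705, -0.049]
force: [-0.3, -0.4, -2.3]
finger_gap: 0.047
```

>>> arm_command:
  plan:
    - [[0.1, 0, 0], [0, 0, 0], 1]
    - [[0.2, 0, 0], [0, 0, 0], 1]
    - [[0.2, 0, 0], [0, 0, 0], 1]

```text
t: 33.23
tcp_pos: [0.5288, 0.3232, 0.0802]
tcp_rot: [0.705, 0.049, 0.705, -0.049]
force: [0.0, 0.1, -2.2]
finger_gap: 0.0469
```

>>> arm_command:
  plan:
    - [[0.05, 0, 0], [0, 0, 0], 1]
    - [[0.1, 0, 0], [0, 0, 0], 1]
    - [[0.1, 0, 0], [0, 0, 0], 1]

```text
t: 33.48
tcp_pos: [0.5289, 0.3234, 0.0797]
tcp_rot: [0.706, 0.049, 0.705, -0.049]
force: [-2.5, 0.4, 4.1]
finger_gap: 0.0469
```

>>> arm_command:
  plan:
    - [[0, 0, 0], [0, 0, 0], 0.5]
    - [[0, 0, 0], [0, 0, 0], 0.3]
    - [[0, 0, 0], [0, 0, 0], 0]
    - [[0, 0, 0], [0, 0, 0], 0]
    - [[0, 0, 0], [0, 0, 0], 0]
    - [[-3, 0, 0], [0, 0, 0], 0]
    - [[-6.5, 0, 0], [0, 0, 0], 0]
    - [[-10.5, 0, 0], [0, 0, 0], 0]

```text
t: 34.15
tcp_pos: [0.5278, 0.3225, 0.184]
tcp_rot: [0.704, 0.048, 0.706, -0.049]
force: [1.5, 1.0, 0.6]
finger_gap: 0.0851
```

>>> arm_command:
  plan:
    - [[-3, -2, 0.3], [0, 0, 0], 0]
    - [[-6, -6, 1], [0, 0, 0], 0]
    - [[-6, -10, 2], [0, 0, 0], 0]
    - [[-6, -12, 2], [0, 0, 0], 0]
    - [[-6, -12, 2], [0, 0, 0], 0]
    - [[-6, -12, 2], [0, 0, 0], 0]

```text
t: 34.65
tcp_pos: [0.5323, 0.2002, 0.2446]
tcp_rot: [0.706, 0.05, 0.705, -0.05]
force: [1.1, 0.7, 0.1]
finger_gap: 0.0853
```

```bash
cat > pads.py <<'E'
from h import *
import sys
s,r=tool();m=camera_model("wrist");print(round(s['t'],2),s['tcp_pos'].round(4))
p,_=camera("wrist");cv2.imwrite(f"pics/{sys.argv[1]}.png",p[:,:,::-1])
xs=np.array([np.cos(.122),-np.sin(.122)])
for nm,a in(("W",mask(p,0,179,0,150,45)),("K",mask(p,0,179,0,0,255,50)),("O",mask(p,8,16,150,100))):
    z={"W":.134,"K":.132,"O":.048}[nm]
    for c,st,bl in blobs(a,60):
        e=cast(m,topcentre(m,bl),z,True)[:,:2].astype(np.float32);cc,ra=cv2.minEnclosingCircle(e*1000)
        if 9<ra<30 and 490<cc[0]<610 and 230<cc[1]<360: print(nm,c,np.round(cc,1),round(ra,1))
for nm,a in(("red",mask(p,0,6,150,100)|mask(p,174,179,150,100)),("blue",mask(p,100,120,130,80))):
    b=blobs(a,300)
    for c,st,bl in b:
        e=cast(m,topcentre(m,bl),.012,True)[:,:2]*1000
        if abs(e[:,0].mean()-520)<60 and abs(e[:,1].mean()-300)<80:
            R2=e@np.c_[xs,[-xs[1],xs[0]]];print(nm,st,"stand-axes min",R2.min(0).round(1),"max",R2.max(0).round(1))
E
python3 pads.py w8
```

```text
34.65 [0.5323 0.2002 0.2446]
W [290.7  50.9] [527.4 326.1] 20.5
W [352.1  48.8] [571.8 321.7] 22.6
W [283.   94.5] [514.9 292.4] 16.1
W [367.   99.3] [579.4 280.1] 9.9
red [264, 47, 60, 45, 999] stand-axes min [438.5 364.4] max [509.6 416.3]
blue [265, 98, 61, 44, 2514] stand-axes min [438.5 302.6] max [510.6 354.4]
```

View pics/w8.png

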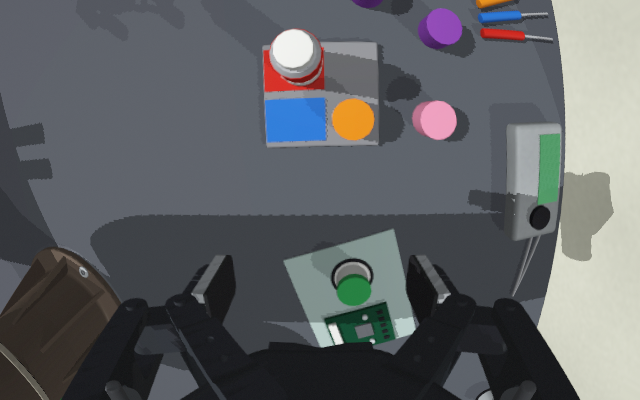

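```bash
python3 - <<'E'
from h import *
m=camera_model("wrist");p=cv2.imread("pics/w8.png")[:,:,::-1].copy()
xs=np.array([np.cos(.122),-np.sin(.122)]);A=np.c_[xs,[-xs[1],xs[0]]]
for v in(170,190,200,210):
    for c,st,bl in blobs(mask(p,0,179,0,v,45),60):
        e=cast(m,topcentre(m,bl),.134,True)[:,:2].astype(np.float32);cc,ra=cv2.minEnclosingCircle(e*1000)
        if 10<ra<30 and 500<cc[0]<550 and 300<cc[1]<350: print(v,c,np.round(cc,1),round(ra,1),np.array(cc)@A, "target 484.0 390.4")
E
```

```text
170 [290.8  49.8] [525.7 328.4] 19.9 [481.81496939 389.93676999] target 484.0 390.4
190 [292.   48.8] [527.9 328.7] 18.6 [483.9324468  390.45791797] target 484.0 390.4
200 [292.3  48.1] [527.4 330.9] 16.5 [483.17845307 392.60277359] target 484.0 390.4
210 [292.3  48.1] [527.5 330.9] 16.3 [483.28455823 392.67223288] target 484.0 390.4
```

```bash
cat > diff.py <<'E'
from h import *
for n in("scene","side"):
    m=camera_model(n)
    for lab,p in(("before",np.load(f"pics/{n}0.npz")["p"]),("now",camera(n)[0])):
        for nm,a,z in(("W",mask(p,0,179,0,200,40),.134),("K",mask(p,0,179,0,0,255,55),.132),("O",mask(p,8,16,150,120),.048)):
            for c,st,bl in blobs(a,50):
                e=cast(m,topcentre(m,bl),z)[:,:2].astype(np.float32);cc,ra=cv2.minEnclosingCircle(e*1000)
                if 480<cc[0]<620 and 230<cc[1]<370 and ra<40: print(n,lab,nm,c,st,np.round(cc,1),round(ra,1))
    cv2.imwrite(f"pics/{n}_d.png",p[:,:,::-1])
E
python3 diff.py
```

```text
scene before W [410.   96.6] [403, 91, 15, 12, 140] [527.3 324.5] 17.7
scene before O [393.1 147.6] [385, 139, 19, 18, 249] [577.3 257.6] 27.2
scene now W [410.7  96.3] [404, 91, 15, 12, 143] [527.6 326.3] 18.2
side before W [362.6 299.7] [351, 290, 24, 23, 340] [525.5 328.6] 20.4
side before K [363.4 269. ] [357, 262, 14, 15, 166] [523.8 268.9] 14.5
side before O [331.4 291. ] [319, 280, 25, 25, 417] [577.1 262. ] 25.4
side now W [362.5 301. ] [352, 291, 21, 24, 332] [528.4 332.3] 20.2
side now O [331.3 291.6] [319, 280, 25, 25, 359] [578.1 261.8] 25.7
```

All views agree the can stands about 2.2 mm too far toward +y, so I'll mend it the same way.

>>> arm_command:
  plan:
    - [[0, 3.5, -0.6], [0, 0, 0], 0]
    - [[0, 7, -1.2], [0, 0, 0], 0]
    - [[2, 10.5, -1.8], [0, 0, 0], 0]
    - [[4, 12.3, -2], [0, 0, 0], 0]
    - [[7, 12.3, -2], [0, 0, 0], 0]
    - [[7, 12.3, -2], [0, 0, 0], 0]
    - [[7, 12.3, -2], [0, 0, 0], 0]

```text
t: 35.38
tcp_pos: [0.5278, 0.3264, 0.1728]
tcp_rot: [0.704, 0.047, 0.707, -0.049]
force: [-0.8, -0.5, -0.1]
finger_gap: 0.0851
```

>>> arm_command:
  plan:
    - [[3, 0, 0], [0, 0, 0], 0]
    - [[6, 0, 0], [0, 0, 0], 0]
    - [[8.5, 0, 0], [0, 0, 0], 0]
    - [[9.5, 0, 0], [0, 0, 0], 0]
    - [[9.5, 0, 0], [0, 0, 0], 0]
    - [[9.5, 0, 0], [0, 0, 0], 0]

```text
t: 35.88
tcp_pos: [0.53, 0.3263, 0.0806]
tcp_rot: [0.706, 0.049, 0.705, -0.049]
force: [1.1, 0.4, 0.7]
finger_gap: 0.0858
```

>>> arm_command:
  plan:
    - [[0, 0, 0], [0, 0, 0], 0.3]
    - [[0, 0, 0], [0, 0, 0], 0.45]
    - [[0, 0, 0], [0, 0, 0], 1]
    - [[0, 0, 0], [0, 0, 0], 1]
    - [[0, 0, 0], [0, 0, 0], 1]
    - [[0, 0, 0], [0, 0, 0], 1]
    - [[0, 0, 0], [0, 0, 0], 1]

```text
t: 36.47
tcp_pos: [0.5298, 0.3266, 0.0807]
tcp_rot: [0.706, 0.049, 0.705, -0.048]
force: [-3.2, -0.6, 12.0]
finger_gap: 0.0469
```

>>> arm_command:
  plan:
    - [[-0.4, 0, 0], [0, 0, 0], 1]
    - [[-0.4, 0, 0], [0, 0, 0], 1]
    - [[-0.4, -0.1, 0.05], [0, 0, 0], 1]
    - [[-0.4, -0.22, 0.05], [0, 0, 0], 1]
    - [[-0.4, -0.22, 0.05], [0, 0, 0], 1]

```text
t: 36.88
tcp_pos: [0.5293, 0.3235, 0.083]
tcp_rot: [0.705, 0.049, 0.706, -0.049]
force: [-0.2, -0.3, -2.7]
finger_gap: 0.047
```

>>> arm_command:
  plan:
    - [[0.1, 0, 0], [0, 0, 0], 1]
    - [[0.2, 0, 0], [0, 0, 0], 1]
    - [[0.3, 0, 0], [0, 0, 0], 1]
    - [[0.3, 0, 0], [0, 0, 0], 1]

```text
t: 37.22
tcp_pos: [0.5295, 0.3241, 0.0808]
tcp_rot: [0.705, 0.049, 0.705, -0.049]
force: [-4.1, -1.4, 10.0]
finger_gap: 0.047
```

>>> arm_command:
  plan:
    - [[0, 0, 0], [0, 0, 0], 0.5]
    - [[0, 0, 0], [0, 0, 0], 0.3]
    - [[0, 0, 0], [0, 0, 0], 0]
    - [[0, 0, 0], [0, 0, 0], 0]
    - [[0, 0, 0], [0, 0, 0], 0]
    - [[-3, 0, 0], [0, 0, 0], 0]
    - [[-6.5, 0, 0], [0, 0, 0], 0]
    - [[-10.5, 0, 0], [0, 0, 0], 0]

```text
t: 37.88
tcp_pos: [0.5284, 0.3233, 0.1849]
tcp_rot: [0.704, 0.048, 0.706, -0.049]
force: [1.2, 0.0, -0.4]
finger_gap: 0.0854
```

>>> arm_command:
  plan:
    - [[-3, -2, 0.3], [0, 0, 0], 0]
    - [[-5, -6, 1], [0, 0, 0], 0]
    - [[-5, -10, 2], [0, 0, 0], 0]
    - [[-5, -12, 2], [0, 0, 0], 0]
    - [[-5, -12, 2], [0, 0, 0], 0]
    - [[-5, -12, 2], [0, 0, 0], 0]

```text
t: 38.38
tcp_pos: [0.5328, 0.2011, 0.2355]
tcp_rot: [0.705, 0.05, 0.705, -0.049]
force: [-1.1, 0.2, 0.4]
finger_gap: 0.0855
```

```bash
python3 diff.py|grep W; python3 pads.py w9;  python3 - <<'E'
from h import *
m=camera_model("wrist");p=cv2.imread("pics/w9.png")[:,:,::-1].copy()
xs=np.array([np.cos(.122),-np.sin(.122)]);A=np.c_[xs,[-xs[1],xs[0]]]
for v in(190,200,210):
    for c,st,bl in blobs(mask(p,0,179,0,v,45),60):
        e=cast(m,topcentre(m,bl),.134,True)[:,:2].astype(np.float32);cc,ra=cv2.minEnclosingCircle(e*1000)
        if 10<ra<30 and 500<cc[0]<550 and 300<cc[1]<350: print(v,c,np.round(cc,1),round(ra,1),np.array(cc)@A)
E
```

```text
scene before W [410.   96.6] [403, 91, 15, 12, 140] [527.3 324.5] 17.7
scene now W [409.6  96.3] [402, 91, 16, 12, 144] [526.4 323.8] 18.6
side before W [362.6 299.7] [351, 290, 24, 23, 340] [525.5 328.6] 20.4
side now W [363.  299.5] [352, 290, 22, 23, 335] [528.3 329.8] 19.9
38.48 [0.5329 0.2027 0.2352]
W [289.3  55.1] [527.  323.5] 20.4
W [352.7  50.5] [571.2 321. ] 23.1
W [282.4  96.3] [515.9 292.2] 16.2
red [262, 48, 62, 45, 868] stand-axes min [438.3 364.4] max [509.5 415.7]
blue [264, 100, 62, 45, 2633] stand-axes min [438.5 302.2] max [510.5 354. ]
190 [290.5  52.6] [526.3 326.1] 17.8 [482.75053297 387.70628836]
200 [290.6  52.3] [526.5 327.7] 16.5 [482.68267435 389.33753519]
210 [290.7  52.3] [526.4 327.4] 16.4 [482.66519128 389.02774607]
```

The can is within about 1 mm now. Next is the bottle.

>>> arm_command:
  plan:
    - [[0, -3.5, 0.6], [0, 0, 0], 0]
    - [[0, -7.5, 1.3], [0, 0, 0], 0]
    - [[0, -11.5, 2], [0, 0, 0], 0]
    - [[0, -15.5, 2.7], [0, 0, 0], 0]
    - [[0, -19.5, 3.4], [0, 0, 0], 0]
    - [[0, -23.5, 4.1], [0, 0, 0], 0]
    - [[0, -27, 4.7], [0, 0, 0], 0]

```text
t: 39.12
tcp_pos: [0.5424, -0.073, 0.235]
tcp_rot: [0.705, 0.048, 0.705, -0.048]
force: [1.7, -0.5, -0.0]
finger_gap: 0.0851
```

>>> arm_command:
  plan:
    - [[0, -3.5, 0.6], [0, 0, 0], 0]
    - [[0, -7.5, 1.3], [0, 0, 0], 0]
    - [[0, -11.5, 2], [0, 0, 0], 0]
    - [[0, -15.5, 2.7], [0, 0, 0], 0]
    - [[1, -19, 3.4], [0, 0, 0], 0]
    - [[2.5, -22.5, 4.1], [0, 0, 0], 0]
    - [[4, -24.2, 4.2], [0, 0, 0], 0]
    - [[4, -24.2, 4.2], [0, 0, 0], 0]

```text
t: 39.78
tcp_pos: [0.5498, -0.3194, 0.1917]
tcp_rot: [0.704, 0.05, 0.706, -0.049]
force: [-1.9, 0.2, -0.6]
finger_gap: 0.0857
```

>>> arm_command:
  plan:
    - [[0, 0, 0], [0, 0, 0], 0]
    - [[0, 0, 0], [0, 0, 0], 0]

```text
t: 39.95
tcp_pos: [0.551, -0.3161, 0.195]
tcp_rot: [0.705, 0.049, 0.706, -0.048]
force: [0.1, 0.3, -0.3]
finger_gap: 0.0853
```

>>> arm_command:
  plan:
    - [[3, 0, 0], [0, 0, 0], 0]
    - [[6, 0, 0], [0, 0, 0], 0]
    - [[9, 0, 0], [0, 0, 0], 0]
    - [[11.5, 0, 0], [0, 0, 0], 0]
    - [[12.4, 0, 0], [0, 0, 0], 0]
    - [[12.4, 0, 0], [0, 0, 0], 0]
    - [[12.4, 0, 0], [0, 0, 0], 0]

```text
t: 40.53
tcp_pos: [0.5513, -0.3166, 0.0722]
tcp_rot: [0.706, 0.048, 0.705, -0.048]
force: [0.7, 0.6, 0.7]
finger_gap: 0.0857
```

>>> arm_command:
  plan:
    - [[0, 0, 0], [0, 0, 0], 0.3]
    - [[0, 0, 0], [0, 0, 0], 0.45]
    - [[0, 0, 0], [0, 0, 0], 1]
    - [[0, 0, 0], [0, 0, 0], 1]
    - [[0, 0, 0], [0, 0, 0], 1]
    - [[0, 0, 0], [0, 0, 0], 1]
    - [[0, 0, 0], [0, 0, 0], 1]

```text
t: 41.12
tcp_pos: [0.551, -0.3176, 0.0727]
tcp_rot: [0.706, 0.048, 0.705, -0.049]
force: [-2.3, 1.1, 11.5]
finger_gap: 0.0472
```

>>> arm_command:
  plan:
    - [[-0.5, 0, 0], [0, 0, 0], 1]
    - [[-1.5, 0, 0], [0, 0, 0], 1]
    - [[-3, 0, 0], [0, 0, 0], 1]
    - [[-5, 0, 0], [0, 0, 0], 1]
    - [[-7, 0, 0], [0, 0, 0], 1]
    - [[-8, 0, 0], [0, 0, 0], 1]
    - [[-8, 0, 0], [0, 0, 0], 1]

```text
t: 41.7
tcp_pos: [0.5518, -0.318, 0.1542]
tcp_rot: [0.707, 0.048, 0.704, -0.05]
force: [-0.3, 0.1, -1.5]
finger_gap: 0.0471
```

>>> arm_command:
  plan:
    - [[0, 1.5, -0.2], [0, 0, 0], 1]
    - [[0, 4.5, -0.8], [0, 0, 0], 1]
    - [[0, 7.5, -1.4], [0, 0, 0], 1]
    - [[0, 10.5, -2], [0, 0, 0], 1]
    - [[0, 13.5, -2.6], [0, 0, 0], 1]
    - [[0, 16.5, -3.2], [0, 0, 0], 1]
    - [[0, 19.5, -3.8], [0, 0, 0], 1]

```text
t: 42.28
tcp_pos: [0.5384, -0.1167, 0.1501]
tcp_rot: [0.705, 0.049, 0.706, -0.049]
force: [1.0, 0.3, -2.6]
finger_gap: 0.0466
```

>>> arm_command:
  plan:
    - [[0, 3, -0.6], [0, 0, 0], 1]
    - [[0, 6, -1.2], [0, 0, 0], 1]
    - [[0, 9, -1.8], [0, 0, 0], 1]
    - [[0, 12, -2.3], [0, 0, 0], 1]
    - [[0, 15, -2.9], [0, 0, 0], 1]
    - [[0, 18, -3.5], [0, 0, 0], 1]
    - [[0, 21, -4], [0, 0, 0], 1]

```text
t: 42.87
tcp_pos: [0.5273, 0.0965, 0.1502]
tcp_rot: [0.705, 0.049, 0.706, -0.049]
force: [1.5, 1.3, -1.0]
finger_gap: 0.047
```

>>> arm_command:
  plan:
    - [[0, 3, -0.6], [0, 0, 0], 1]
    - [[0, 6, -1.2], [0, 0, 0], 1]
    - [[0, 9, -1.8], [0, 0, 0], 1]
    - [[0, 12, -2.3], [0, 0, 0], 1]
    - [[0, 14.5, -2.8], [0, 0, 0], 1]
    - [[0, 16, -3.1], [0, 0, 0], 1]
    - [[0, 16.5, -3.2], [0, 0, 0], 1]
    - [[0, 16.5, -3.2], [0, 0, 0], 1]

```text
t: 43.53
tcp_pos: [0.5188, 0.2637, 0.1502]
tcp_rot: [0.705, 0.048, 0.706, -0.048]
force: [0.8, 0.3, -1.8]
finger_gap: 0.047
```

>>> arm_command:
  plan:
    - [[0, 0, 0], [0, 0, 0], 1]
    - [[0, 0, 0], [0, 0, 0], 1]

```text
t: 43.7
tcp_pos: [0.5195, 0.2616, 0.1508]
tcp_rot: [0.705, 0.049, 0.706, -0.049]
force: [0.1, -0.0, -0.6]
finger_gap: 0.0469
```

>>> arm_command:
  plan:
    - [[1.5, 0.5, 0.1], [0, 0, 0], 1]
    - [[3, 0.5, 0.1], [0, 0, 0], 1]
    - [[4.5, 0.5, 0.1], [0, 0, 0], 1]
    - [[5.8, 0.5, 0.1], [0, 0, 0], 1]
    - [[6.5, 0.5, 0.1], [0, 0, 0], 1]
    - [[6.7, 0.5, 0.1], [0, 0, 0], 1]
    - [[6.7, 0.5, 0.1], [0, 0, 0], 1]
    - [[6.7, 0.5, 0.1], [0, 0, 0], 1]

```text
t: 44.37
tcp_pos: [0.522, 0.2672, 0.0847]
tcp_rot: [0.706, 0.049, 0.705, -0.049]
force: [0.1, -0.1, -1.3]
finger_gap: 0.0467
```

>>> arm_command:
  plan:
    - [[0.1, 0, 0], [0, 0, 0], 1]
    - [[0.2, 0, 0], [0, 0, 0], 1]
    - [[0.2, 0, 0], [0, 0, 0], 1]

```text
t: 44.62
tcp_pos: [0.5217, 0.2675, 0.0825]
tcp_rot: [0.706, 0.049, 0.705, -0.049]
force: [-0.5, 1.1, -0.9]
finger_gap: 0.0471
```

>>> arm_command:
  plan:
    - [[0.1, 0, -0.1], [0, 0, 0], 1]
    - [[0.2, 0, -0.1], [0, 0, 0], 1]
    - [[0.2, 0, -0.1], [0, 0, 0], 1]

```text
t: 44.87
tcp_pos: [0.5204, 0.2676, 0.0801]
tcp_rot: [0.705, 0.049, 0.705, -0.049]
force: [0.0, -0.8, -1.7]
finger_gap: 0.047
```

>>> arm_command:
  plan:
    - [[0.05, 0, 0], [0, 0, 0], 1]
    - [[0.1, 0, 0], [0, 0, 0], 1]
    - [[0.1, 0, 0], [0, 0, 0], 1]

```text
t: 45.12
tcp_pos: [0.5206, 0.2678, 0.0798]
tcp_rot: [0.705, 0.049, 0.705, -0.049]
force: [-3.5, 0.6, 9.6]
finger_gap: 0.0472
```

Contact made. I'll release, rise, back off and measure.

>>> arm_command:
  plan:
    - [[0, 0, 0], [0, 0, 0], 0.5]
    - [[0, 0, 0], [0, 0, 0], 0.3]
    - [[0, 0, 0], [0, 0, 0], 0]
    - [[0, 0, 0], [0, 0, 0], 0]
    - [[0, 0, 0], [0, 0, 0], 0]
    - [[-3, 0, 0], [0, 0, 0], 0]
    - [[-6.5, 0, 0], [0, 0, 0], 0]
    - [[-10.5, 0, 0], [0, 0, 0], 0]

```text
t: 45.78
tcp_pos: [0.5195, 0.267, 0.184]
tcp_rot: [0.704, 0.048, 0.706, -0.049]
force: [0.8, 0.0, 0.5]
finger_gap: 0.0856
```

>>> arm_command:
  plan:
    - [[-4, 0, 0.5], [0, 0, 0], 0]
    - [[-7, -3, 1.5], [0, 0, 0], 0]
    - [[-9, -6, 2.5], [0, 0, 0], 0]
    - [[-9, -6, 2.5], [0, 0, 0], 0]
    - [[-9, -6, 2.5], [0, 0, 0], 0]
    - [[-9, -6, 2.5], [0, 0, 0], 0]

```text
t: 46.28
tcp_pos: [0.5369, 0.2047, 0.2738]
tcp_rot: [0.705, 0.049, 0.706, -0.049]
force: [-0.6, 0.0, -0.5]
finger_gap: 0.0854
```

```bash
python3 diff.py; python3 pads.py w10;  python3 - <<'E'
from h import *
m=camera_model("wrist");p=cv2.imread("pics/w10.png")[:,:,::-1].copy()
xs=np.array([np.cos(.122),-np.sin(.122)]);A=np.c_[xs,[-xs[1],xs[0]]]
for nm,a,z in(("W",mask(p,0,179,0,200,45),.134),("K",mask(p,0,179,0,0,255,50),.132)):
    for c,st,bl in blobs(a,60):
        e=cast(m,topcentre(m,bl),z,True)[:,:2].astype(np.float32);cc,ra=cv2.minEnclosingCircle(e*1000)
        if 9<ra<30 and 490<cc[0]<550 and 230<cc[1]<350: print(nm,c,np.round(cc,1),round(ra,1),np.array(cc)@A)
E
```

```text
scene before W [410.   96.6] [403, 91, 15, 12, 140] [527.3 324.5] 17.7
scene before O [393.1 147.6] [385, 139, 19, 18, 249] [577.3 257.6] 27.2
scene now W [409.6  96.3] [402, 91, 16, 12, 143] [526.4 324.3] 18.2
scene now O [392.9 147.7] [385, 139, 19, 18, 238] [577.3 257.6] 27.2
side before W [362.6 299.7] [351, 290, 24, 23, 340] [525.5 328.6] 20.4
side before K [363.4 269. ] [357, 262, 14, 15, 166] [523.8 268.9] 14.5
side before O [331.4 291. ] [319, 280, 25, 25, 417] [577.1 262. ] 25.4
side now W [363.4 299.5] [352, 290, 25, 23, 343] [524.1 328.3] 20.5
side now K [365.2 269.1] [359, 262, 14, 15, 168] [520.6 269.4] 14.5
side now O [331.4 291. ] [319, 280, 25, 25, 420] [577.1 262. ] 25.4
46.38 [0.5364 0.2052 0.2731]
W [290.3  64.7] [525.6 324.9] 20.3
W [347.2  57.5] [572.2 325.6] 25.6
K [293.  128.6] [519.2 267.2] 11.2
O [347.2 125.2] [576.3 260.5] 23.0
red [266, 56, 56, 41, 619] stand-axes min [438.6 364.4] max [509.6 415.4]
blue [267, 103, 56, 49, 1844] stand-axes min [438.5 291.1] max [510.2 354. ]
W [291.4  62.8] [526.5 327.4] 16.7 [482.73965951 389.00566924]
K [293.  128.6] [519.1 267.3] 11.2 [482.74789438 328.45532654]
```

View pics/w10.png

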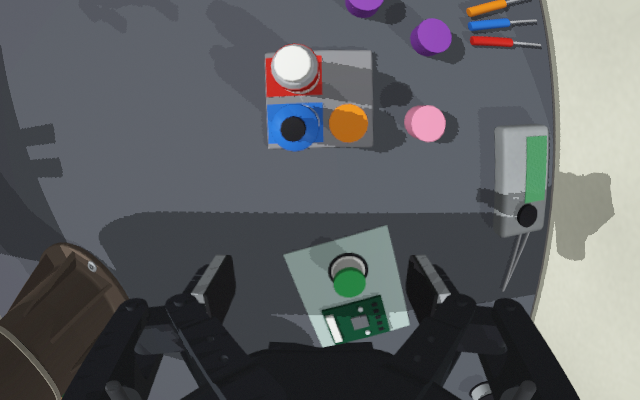

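The can (293,65) and bottle (293,128) stand on their pads, and the orange jar (348,123) has not moved. I'll do one last check of jar and board, then hand in.

```bash
python3 - <<'E'
from h import *
from workcell import workorder
for n in("scene","side"):
    m=camera_model(n);p=camera(n)[0];o=np.load(f"pics/{n}0.npz")["p"]
    for c,st,bl in blobs(mask(p,45,80,100,40),40):
        w=cast(m,c,.040)[0]
        if np.hypot(w[0]-.555,w[1]-.039)<.05: print(n,"lid",c,w.round(4))
    for l,q in(("before",o),("now",p)):
        for c,st,bl in blobs(mask(q,70,90,150,20,255,110),80):
            w=cast(m,c,.005)[0]
            if .48<w[0]<.66 and -.12<w[1]<0: print(n,l,"board",c,st)
s=sense();print(s["t"],s["finger_gap"],s["force"],np.abs(s["dq"]).max())
workorder.job_done()
E
```

```text
scene lid [307.3 182.7] [0.5548 0.0364 0.04  ]
scene before board [271.3 213.9] [245, 190, 52, 46, 743]
scene now board [282.4 209.2] [270, 190, 27, 36, 257]
side lid [337.6 194.8] [5.629e-01 2.000e-04 4.000e-02]
side now board [335.5 184.7] [317, 175, 36, 24, 378]
46.5333 0.08503975317149828 [-0.11301838  0.07630993 -0.64644266] 0.004123180523995676
the job is handed in; nothing more can be done
```

The job is done in the order asked and handed in at about 46.5 s of the 134 s allowed. The can and bottle stood in the yellow tray before I moved the green-lidded jar. Only after the jar was on the disc did each go back to its own pad.

What the last checks showed:
- **Green jar:** about 0.5 mm from the disc centre in the wrist view, after one regrasp to correct a 2.6 mm offset. The last scene view put the lid about 2 to 3 mm short in y, which is about that camera's bias.
- **Can:** about 1.8 mm from its pad centre (1.3 mm along each stand axis), after one 2.2 mm correction.
- **Bottle:** about 1.5 mm from its pad centre.
- **Orange-lidded jar:** the scene and side cameras both show it unmoved.
- **Robot:** gripper open, arm still and clear of everything, and everything seen standing upright.

**Circuit board:** my last colour check did not settle whether it stayed put. The scene match covered only part of it (centre 11 px off and a third of the area), probably because the arm or its shadow hid some of it. The side view had no match in the starting picture to compare with. In the wrist pictures it looks in place, and no move came near it.

**Forces:** the highest wrist reading was 38 N while the gripped jar was pressed onto the disc, well under the 120 N limit.

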